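Lock the spare sensor chambers away in the combination strongbox

ROBOT

A 6-joint arm with a two-finger parallel gripper is mounted at the origin on a cart in front of the work surface, level with it; the furniture and walls round the work are solid. World frame = base frame: x ahead of the robot, y to its left, z up, the work surface at z = 0. Lengths are in m, angles in degrees, forces in N, time in s.
With the tool pointing down it reaches from about 0.35 to 0.875 m from the base axis. Payload 4.2 kg.
Tool frame: the origin (TCP) lies midway between the tips of the shut fingers; the grasp point (between the pads) lies 19 mm behind it; z points along the fingers, y is the line along which they close (so a half turn about z gives the same grasp; the last joint's range is limited). The gripper opens to 87 mm and grips with 3 to 60 N. Pads are 19 mm wide; open, the fingers measure 117 mm over their backs; the gripper's body (75 mm by 190 mm) begins 51 mm behind the grasp point.
Start: joints at [-52.277, 22.042, 0.453, 0, -68.411, -14.817], TCP at [0.243, -0.576, 0.223] pointing down, gripper open.
Joint ranges: [-179.83, 179.83], [-69.29, 118.12], [-61.27, 80.66], [-181.25, 117.63], [-171.15, -9.14], [-177.46, 177.46]. Speed limits (degrees/s): [159.86, 159.86, 180, 180, 180, 180].

INTERFACE

Orientations are given as a 3x3 rotation matrix whose columns are the frame's x, y, z axes.
In Python, from station import r, imaging, probe_bus, job gives the robot as it stands (r), with the cameras (imaging), the readings (probe_bus) and the job (job).
- The arm moves only by the tool steer_hand, called as name(argument=value, ...), one argument or row to a line, values as JSON. Schema: {"type":"object","properties":{"ticks":{"type":"array","items":{"type":"number"},"minItems":7,"maxItems":56},"only":{"type":"string"},"quiet":{"type":"boolean"},"lines":{"type":"string"}},"required":["ticks"],"additionalProperties":false}. ticks is one flat list of numbers that holds 1 to 8 rows one after another, with no inner brackets; each row has 7 numbers: the opening from 0.0 (shut) to 1.0 (fully open), then dx, dy, dz in normalised numbers (1 is 0.6 m), then a rotation vector rx, ry, rz in a scale on which 1.0 is 2 pi rad; each row is the pose to reach, as a shift and turn from the pose commanded when the call began, along the tool's axes at that moment; what a row does not reach only later rows make up. A row lasts 1/10 s, in which the tool goes at most 0.05 m and 8.59 degrees, less where a joint would pass 70% of its speed; a pose out of reach is approached as far as the arm can. The fingers move at their own pace and stop on an object; the grip force is fixed at half the most. Time passes only in rows, so rows that do not move let the fingers close. The tool returns the time, the measured TCP pose, the force, the opening and the grip force at its end. only (a regular expression) keeps the lines of the reply that match it, lines (a string "A,B") keeps lines A to B, and quiet returns only ok. No shift or turn number may pass 1 either way. Input that does not fit is refused with a message, and nothing moves.
- probe_bus.sense(): the state, without advancing time (a new reading comes with each control period).
- imaging.capture(name): name is "side" or "top"; returns a dict with "pixels" (400x640x3 uint8, red, green, blue), "z_map" (400x640 float32, m along the optical axis (not along the pixel's ray), 0 where there is no reading), "K" (3x3 intrinsics, pixels), "world_from_camera" (4x4, takes a point from camera to world coordinates). Camera axes: x right, y up, looking along -z (the intrinsics and any distortion apply to the point x, -y, -z); pixel columns grow to the right and rows downward; lengths in m; the calibration is good to about 2 mm. A picture is of the moment at which its call begins.
- job.finish_job(): hands the job in; it is judged then, once.
The state is a dict: "time_s": time; "joints": joint angles; "joint_velocities": joint speeds; "effort": joint torques, N m; "tcp_pos": TCP position; "ee_rot": TCP orientation; "wrist_force": force on the tool from outside, world axes, zero at the start; "moment": the same for the moment, N m; "gripper_width": opening from 0.0 (shut) to 1.0 (fully open); "gripper_force": force on a finger pad.
Only numpy, scipy, OpenCV 4.12 (cv2) and the standard library are available. Lean on these libraries where they do the work, as an engineer would, in place of code of your own. Each camera call takes 0.05 s, during which the arm holds its last target. There are 200 camera calls.

TASK

Lock every spare sensor chamber that is out on the bench away in the combination strongbox. Dial 8 - 4 - 9 (the twelve marks are a clock face, the wide mark is 12): clockwise past 8 twice and stop on it the third time, anticlockwise past 4 once and stop on it the second time, then clockwise straight to 9; draw the bolt back towards the dial, slide the shutter fully open and stand the chambers upright on the floor of the well. Then shut the shutter completely, throw the bolt fully home again, turn the dial at least a quarter turn off 9, and push the headed pin from its stand down through the hasp fork and shutter lug until its head seats, without shoving the beaker and the petri dish beside the work.

Things in the scene. Friction and masses are not known exactly. Their poses are not given: they have to be found in the camera images.
- strongbox: low grey strongbox fixed to the bench. Origin on the bench, mid-depth of the well; x points away from the robot, y left, z up. Well: inner faces at x -46 and 46, y -176 and 46 mm, floor 6, wall tops 66 mm high, walls 8 thick; the shutter covers it. Left of it the lock housing: x -54..54, y 54..180, deck 84 mm high. Two rails run back from the well to x = 152 for the shutter
- well (a point): middle of the well's floor (strongbox frame 0, -65, 6 mm); room for three chambers in a row along the strongbox y, 73 mm apart, their long sides along the strongbox y
- dial_axis (a point): centre of the dial's upper face (strongbox frame 0, 132, 98 mm); black dial 72 mm across, vertical axis, white pointer line; 12 white marks on the deck round it like a clock: the wide long mark (12) on the strongbox +x side, 3 on -y, 6 on -x, 9 on +y
- dial (a joint): dial angle in rad, grows CLOCKWISE seen from above, not wrapped; 0 (and each 2 pi) = pointer at 12, pi/6 a mark: 8 = 4.189, 4 = 2.094, 9 = 4.712 plus whole turns; turns without end either way, friction about 0.03 N m; starts between -1 and 1.6; cannot turn while the bolt is drawn
- knob_top (a point): top centre of the upright round steel finger knob on the dial's pointer line, 14 mm diameter, 26 mm tall (lower end 2.5 mm above the dial's face), 26 mm from the dial axis; spins freely on its own pin, so it can be held and carried round in circles without turning the gripper
- bolt_knob (a point): top centre of the upright round bolt knob, 14 mm diameter, 24 mm tall, on the housing deck between dial and shutter (strongbox frame 0, 66, 109 mm when thrown)
- bolt (a joint): bolt travel in m: 0 = thrown (tongue in the shutter's keeper), 0.014 = fully drawn towards strongbox +y; about 1.5 N friction, stays where left. The lock holds three wheels picked up by drive pins after most of a turn; the bolt draws only if all three numbers are right within about 0.15 rad, else it stops after 2 mm: dial again from the beginning
- shutter_handle (a point): top centre of the shutter's grip block, 14 mm along strongbox x, 44 mm along y, 22 mm tall, standing on the aluminium shutter plate (plate top 73 mm high)
- shutter (a joint): shutter travel in m: 0 = shut, 0.098 = fully open towards strongbox +x; slides with about 1.2 N friction, stays where left; locked by the thrown bolt
- hasp (a point): centre of the upper mouth of the fork's hole on the right-hand end of the box (strongbox frame 0, -200, 88 mm); vertical 11 mm holes through upper plate (z 82-88), shutter lug (68-73, in line only when shut) and lower plate (56-62); a sprung ball below holds the pin about 7 mm proud until pushed with about 10 N
- headed_pin: steel pin, origin at its tip, z towards the head: shank 9 mm diameter, 44 mm long, tapered over the last 5 mm; flange 22 mm diameter at 44-48 mm; round grip knob 14 mm diameter at 48-70 mm; 50 g. Starts upright in its stand, tip 4 mm above the bench. Seated in the hasp its flange lies on the upper fork plate (origin 44 mm below point hasp)
- pin_stand: fixed grey block 44 x 44 x 48 mm with an 11.5 mm hole down its centre; origin under its centre
- chamber_1: spare sensor chamber (absent in some starts): grey base 40 x 56 mm (y -24..32), 16 mm high; clear block on it 32 mm wide in x, y -12..28, up to 46 mm; small round cap on top to 58 mm; black port sticking out to y = -32 at 28 mm height. Origin under the base centre, x across the 40 mm width, z up; 0.14 kg
- chamber_2: another of the same (absent in some starts)
- chamber_3: another of the same (absent in some starts)
- beaker: bystander: glass beaker 45 mm across, 55 mm tall; origin under its centre
- petri_dish_1: bystander: petri dish 56 mm across, 13 mm tall; origin under its centre
- mark9 (a point): point above mark 9, level with the dial's face, 26 mm from the dial axis on the strongbox +y side

How it is judged:
By the outcome, as a careful person would: the job done as asked, in the order asked, and still so for the second after the job is handed in, with the robot touching nothing.
Of chamber_1, chamber_2, chamber_3 only 2 to 3 are there at a start; the rules pass over those that are not, and their reading is None.
At some moment in a run one of chamber_1, chamber_2, chamber_3 may be knocked a few centimetres aside while the robot is not near it.
It also fails if it takes over 210 s, if anything falls off the work surface, if the arm or the gripper's body presses on something with over 40 N, if the wrist force passes 120 N, or if a joint passes its speed limit or range.

## Working session

There is one attempt and no reset: what is moved stays moved. The work goes in short steps, Python scripts to look and compute and a tool call to move; the robot and the scene stay as the last step left them, time stands still between calls to the robot, and variables do not carry over. Pictures are saved under pics/ and viewed, at most 14 in all, crops included, and the job is handed in when it is done.

```bash
ls; mkdir -p pics; python3 - <<'E'
from station import r, imaging, probe_bus, job
import cv2,numpy as np
s=probe_bus.sense();print(s)
for n in("side","top"):
    c=imaging.capture(n);np.savez(f"{n}0.npz",**c);cv2.imwrite(f"pics/{n}0.png",c["pixels"][:,:,::-1])
    print(n,c["K"],c["world_from_camera"].round(3))
E
```

```text
pics
station.py
{'time_s': 0.0, 'joints': array([-5.22748674e+01,  2.20889804e+01,  3.79342695e-01, -2.79564864e-02,
       -6.84104652e+01, -1.48163093e+01]), 'joint_velocities': array([ 0.02590633, -0.07858104, -0.01113129, -0.00462576,  0.01392711,
       -0.0391634 ]), 'effort': array([ 5.11857397e-04, -3.90668285e+01,  1.87412059e+01,  4.21999186e+00,
        1.10125242e-02, -1.64640305e-04]), 'tcp_pos': array([ 0.24306643, -0.57514385,  0.22147805]), 'ee_rot': array([[-9.21195484e-01, -3.89098994e-01, -9.23721460e-04],
       [-3.89100078e-01,  9.21193456e-01,  1.93556741e-03],
       [ 9.77988307e-05,  2.14245605e-03, -9.99997700e-01]]), 'wrist_force': array([-0.1320991 , -0.28568752, -0.12224011]), 'moment': array([ 0.03281767,  0.0034915 , -0.01519537]), 'gripper_force': 0.0, 'gripper_width': 0.9983338398790162}
side [[512.52031913   0.         318.19418607]
 [  0.         512.52031913 197.8312918 ]
 [  0.           0.           1.        ]] [[-0.204  0.424 -0.882 -0.849]
 [-0.979 -0.064  0.196  0.328]
 [ 0.026  0.903  0.428  0.79 ]
 [ 0.     0.     0.     1.   ]]
top [[378.49504407   0.         316.63994636]
 [  0.         378.49504407 201.04077672]
 [  0.           0.           1.        ]] [[-1.000e-03  9.930e-01 -1.170e-01  3.920e-01]
 [-1.000e+00 -4.000e-03 -2.000e-02 -1.000e-02]
 [-2.100e-02  1.170e-01  9.930e-01  1.248e+00]
 [ 0.000e+00  0.000e+00  0.000e+00  1.000e+00]]
```

View pics/top0.png

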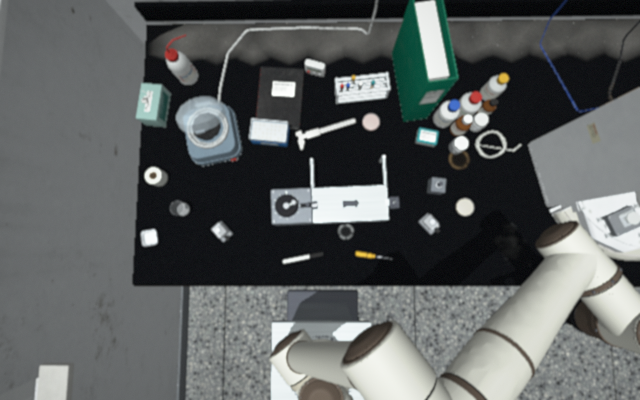

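View pics/side0.png

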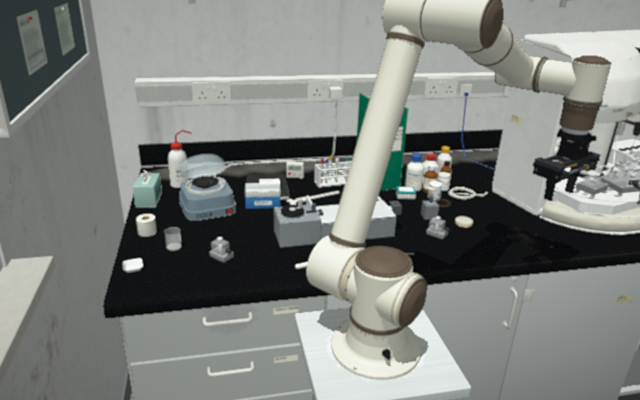

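```bash
cat > h.py <<'E'
import numpy as np,cv2
def pts(c):
    K=c["K"];z=c["z_map"];v,u=np.mgrid[:400,:640]
    p=np.stack([(u-K[0,2])/K[0,0]*z,-(v-K[1,2])/K[1,1]*z,-z],-1)
    T=c["world_from_camera"];return p@T[:3,:3].T+T[:3,3]
def uv_at(c,u,v,h):
    K=c["K"];T=c["world_from_camera"]
    d=T[:3,:3]@np.array([(u-K[0,2])/K[0,0],-(v-K[1,2])/K[1,1],-1]);o=T[:3,3]
    return o+d*(h-o[2])/d[2]
def proj(c,p):
    T=c["world_from_camera"];q=T[:3,:3].T@(np.asarray(p)-T[:3,3]);K=c["K"]
    return K[0,0]*q[0]/-q[2]+K[0,2],K[1,1]*-q[1]/-q[2]+K[1,2]
E
python3 - <<'E'
from h import *
c=np.load("top0.npz");P=pts(c)
for n,(u,v) in dict(bench=(300,240),bench2=(200,250),chL=(222,231),chR=(429,223),stand=(437,185),petri=(465,207),bk=(345,231),g=(180,208),deck=(305,216),dial=(287,205),shut=(330,215),handle=(351,203),lug=(393,203)).items():
    print(n,P[v,u].round(4))
im=c["pixels"][:,:,::-1]
a=cv2.resize(im[145:265,200:480],None,fx=2.8,fy=2.8,interpolation=cv2.INTER_CUBIC)
cv2.imwrite("pics/topcrop0.png",a)
E
```

```text
bench [0.4094 0.0704 0.0018]
bench2 [0.3772 0.3997 0.0011]
chL [0.4376 0.3156 0.0492]
chR [ 0.4616 -0.34    0.0463]
stand [ 0.5806 -0.3653  0.0608]
petri [ 0.5154 -0.4675  0.013 ]
bk [ 0.4386 -0.0772  0.0031]
g [0.516  0.4708 0.0036]
deck [0.482  0.0501 0.0828]
dial [0.5143 0.1042 0.1016]
shut [ 0.4856 -0.0273  0.0737]
handle [ 0.5205 -0.0914  0.0954]
lug [ 0.5244 -0.2264  0.0569]
```

View pics/topcrop0.png

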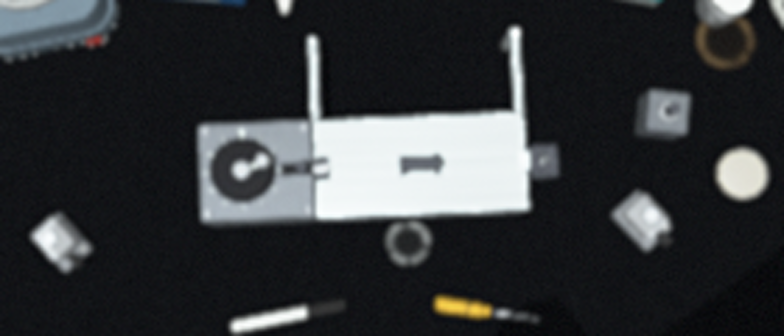

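```bash
cat >> h.py <<'E'
from scipy.optimize import minimize
def loc(p,X):
    x,y,a=p;d=X[:,:2]-[x,y];C,S=np.cos(a),np.sin(a);return d[:,0]*C+d[:,1]*S,-d[:,0]*S+d[:,1]*C
def rect(l,x0,x1,y0,y1,s=.0015):
    e=lambda t:1/(1+np.exp(-np.clip(t/s,-50,50)))
    return e(l[0]-x0)*e(x1-l[0])*e(l[1]-y0)*e(y1-l[1])
def m_box(l):
    h=rect(l,-.054,.054,.054,.180)*.084
    return np.maximum(h,rect(l,-.054,.054,-.184,.054)*.073)
def m_ch(l):
    h=np.maximum(rect(l,-.02,.02,-.024,.032)*.016,rect(l,-.016,.016,-.012,.028)*.046)
    return np.maximum(h,rect(l,-.005,.005,-.032,-.01)*.032)
def m_st(l): return rect(l,-.022,.022,-.022,.022)*.048
def fit(P,model,g,R,starts,mask=None,cap=.03):
    X=P.reshape(-1,3);X=X[np.hypot(X[:,0]-g[0],X[:,1]-g[1])<R]
    def f(p):
        l=loc(p,X);d=np.abs(model(l)-X[:,2])
        if mask is not None:d=d*mask(l)
        return np.minimum(d,cap).mean()
    b=None
    for a in starts:
        s=np.array([[g[0],g[1],a]]*4);s[1,0]+=.01;s[2,1]+=.01;s[3,2]+=.15
        o=minimize(f,s[0],method="Nelder-Mead",options=dict(initial_simplex=s,xatol=1e-5,fatol=1e-8,maxiter=800))
        if b is None or o.fun<b.fun:b=o
    return b
E
cat > meas.py <<'E'
from h import *
def chambers(P,gs):
    return [fit(P,m_ch,g,.06,np.arange(8)*np.pi/4) for g in gs]
E
python3 - <<'E'
from h import *;from meas import *
c=np.load("top0.npz");P=pts(c)
mask=lambda l:1-((abs(l[0])<.012)&(abs(l[1]+.065)<.03))-0
b=fit(P,m_box,(.52,-.03),.26,[0,.04,-.04],lambda l:~((np.hypot(l[0],l[1]-.132)<.05)|((abs(l[0])<.015)&(l[1]>.02))|(l[0]>.06)|((abs(l[0])<.014)&(abs(l[1]+.065)<.03))|((l[1]<-.18)&(abs(l[0])<.025))))
print("box",b.x,b.fun)
for o in chambers(P,[(.437,.3156),(.4616,-.34)]):print("ch",o.x.round(4),np.degrees(o.x[2]),o.fun)
o=fit(P,m_st,(.58,-.365),.06,[0,.2,.4,-.2]);print("stand",o.x,o.fun)
# dial knob: highest points
X=P.reshape(-1,3);l=loc(b.x,X);k=(np.hypot(l[0],l[1]-.132)<.045)&(X[:,2]>.112)
print("knob pts",np.c_[l[0],l[1],X[:,2]][k].round(4))
k=(abs(l[0])<.03)&(abs(l[1]-.066)<.02)&(X[:,2]>.095);print("bolt",np.c_[l[0],l[1],X[:,2]][k].round(4))
k=(abs(l[0])<.03)&(abs(l[1]+.065)<.04)&(X[:,2]>.085);print("handle",np.c_[l[0],l[1],X[:,2]][k].mean(0).round(4))
l=loc(o.x,X);k=(abs(l[0])<.03)&(abs(l[1])<.03)&(X[:,2]>.053);print("pin",X[k].round(4))
k=(np.hypot(X[:,0]-.515,X[:,1]+.4675)<.05)&(X[:,2]>.006)&(X[:,2]<.03);print("petri",X[k].mean(0))
k=(np.hypot(X[:,0]-.44,X[:,1]+.077)<.035)&(X[:,2]>.03);print("beaker",X[k].mean(0),k.sum(),X[k].min(0),X[k].max(0))
E
```

```text
box [ 0.51913952 -0.02464563  0.03794479] 0.004057946641137981
ch [0.4336 0.3227 5.4624] 312.97446960694737 0.0037502904593922225
ch [ 0.4579 -0.3504  5.4633] 313.02658984045416 0.0034395976373572837
stand [ 0.58318569 -0.37255309 -0.12420809] 0.004379083841167191
knob pts [[ 0.0124  0.1086  0.1207]
 [ 0.009   0.1114  0.1242]
 [ 0.0091  0.1085  0.1228]
 [ 0.0079  0.1048  0.1316]
 [ 0.0085  0.1023  0.1254]
 [ 0.0061  0.1145  0.1242]
 [ 0.0058  0.1114  0.1256]
 [ 0.0057  0.1084  0.1255]
 [ 0.0054  0.1053  0.1271]
 [ 0.0052  0.1022  0.1278]
 [ 0.0024  0.1141  0.1301]
 [ 0.0027  0.1114  0.1268]
 [ 0.0024  0.1083  0.1284]
 [ 0.0026  0.1055  0.1251]
 [ 0.0023  0.1024  0.1267]
 [-0.0003  0.1115  0.1268]
 [-0.0002  0.1087  0.1245]
 [-0.0005  0.1055  0.1267]
 [ 0.0005  0.1033  0.1164]]
bolt [[ 3.000e-03  7.040e-02  1.087e-01]
 [ 2.900e-03  6.730e-02  1.085e-01]
 [ 2.300e-03  6.410e-02  1.133e-01]
 [ 4.000e-04  7.360e-02  1.063e-01]
 [-3.000e-04  7.040e-02  1.112e-01]
 [-1.000e-04  6.750e-02  1.084e-01]
 [-7.000e-04  6.430e-02  1.125e-01]
 [-4.000e-04  6.140e-02  1.090e-01]
 [-2.800e-03  7.370
[... 738 characters left out ...]
8 -0.3668  0.0666]
 [ 0.5813 -0.3671  0.076 ]
 [ 0.5813 -0.3702  0.0759]
 [ 0.5824 -0.3754  0.0692]
 [ 0.5816 -0.3771  0.0739]
 [ 0.5806 -0.3653  0.0608]
 [ 0.5797 -0.3668  0.0663]
 [ 0.5788 -0.3682  0.0721]
 [ 0.5783 -0.3704  0.0749]
 [ 0.5783 -0.3735  0.075 ]
 [ 0.5786 -0.3772  0.0731]
 [ 0.5782 -0.3667  0.0559]
 [ 0.5775 -0.3685  0.0604]
 [ 0.5759 -0.3686  0.0703]
 [ 0.5755 -0.371   0.0725]
 [ 0.5777 -0.3784  0.0588]
 [ 0.5749 -0.3727  0.0563]
 [ 0.5753 -0.3832  0.053 ]
 [ 0.5722 -0.3641  0.0531]
 [ 0.5721 -0.3734  0.0537]]
petri [ 0.51573174 -0.465392    0.0127978 ]
beaker [ 0.468188   -0.07558582  0.06482533] 46 [ 0.46484758 -0.09822582  0.03096435] [ 0.47330484 -0.05258858  0.07669365]
```

Careful with the scale: shifts go in shares of 0.6 m and turns go in shares of 2 pi rad. That gives: -0.256 m / 0.6 = -0.4267, 0.25 m / 0.6 = 0.4167, -34.6 degrees / 360 = -0.0961.

```bash
cat >> h.py <<'E'
BOX=np.array([.5177,-.0237,.0379])
def b2w(x,y):
    C,S=np.cos(BOX[2]),np.sin(BOX[2]);return BOX[0]+C*x-S*y,BOX[1]+S*x+C*y
def w2b(x,y):
    C,S=np.cos(BOX[2]),np.sin(BOX[2]);d=np.array([x,y])-BOX[:2];return np.array([C*d[0]+S*d[1],-S*d[0]+C*d[1]])
def shift(s,x,y,z,xang=None):
    R=s["ee_rot"];a=np.degrees(np.arctan2(R[1,0],R[0,0]))
    d=R.T@(np.array([x,y,z])-s["tcp_pos"]);rz=0 if xang is None else -((xang-a+180)%360-180)
    print("d",d.round(4),"rz",round(rz,2),"dist",np.linalg.norm(d).round(3),"ang",a.round(2))
def st(r):
    s=probe_bus.sense();print(round(s["time_s"],2),"tcp",s["tcp_pos"].round(4),"box",w2b(*s["tcp_pos"][:2]).round(4),"F",s["wrist_force"].round(1),"w",round(float(s["gripper_width"]),3),"g",round(float(s["gripper_force"]),1));return s
E
```

steer_hand(
  ticks=[1, -0.0533, 0.0517, 0, 0, 0, -0.0119, 1, -0.1067, 0.1033, 0, 0, 0, -0.0242, 1, -0.16, 0.155, 0, 0, 0, -0.0361, 1, -0.2133, 0.2083, 0, 0, 0, -0.0481, 1, -0.2667, 0.26, 0, 0, 0, -0.06, 1, -0.32, 0.3117, 0, 0, 0, -0.0722, 1, -0.3733, 0.3633, 0, 0, 0, -0.0842, 1, -0.4267, 0.4167, 0, 0, 0, -0.0961],
)

```text
time_s: 0.9
tcp_pos: [0.3819, -0.244, 0.2224]
ee_rot: [[-0.535, -0.845, -0.0], [-0.845, 0.535, 0.0], [-0.0, 0.0, -1.0]]
wrist_force: [1.8, 0.0, -0.2]
gripper_width: 1.001
gripper_force: 0.0
```

```bash
python3 - <<'E'
from h import *;from station import r, imaging, probe_bus, job
s=st(r);x,y=b2w(.007,.107);shift(s,x,y,.18,-87.83)
print(np.array(s["ee_rot"]).round(4))
c=imaging.capture("side");np.savez("side1.npz",**c)
im=c["pixels"][:,:,::-1];a=cv2.resize(im[140:270,190:500],None,fx=2.5,fy=2.5,interpolation=cv2.INTER_CUBIC);cv2.imwrite("pics/sidecrop1.png",a)
E
```

```text
0.9 tcp [ 0.3819 -0.244   0.2224] box [-0.144 -0.215] F [ 1.8  0.  -0.2] w 1.001 g 0.0
d [-0.3509  0.0579  0.0424] rz -34.5 dist 0.358 ang -122.33
[[-5.348e-01 -8.450e-01 -2.000e-04]
 [-8.450e-01  5.348e-01  2.000e-04]
 [-1.000e-04  2.000e-04 -1.000e+00]]
```

View pics/sidecrop1.png

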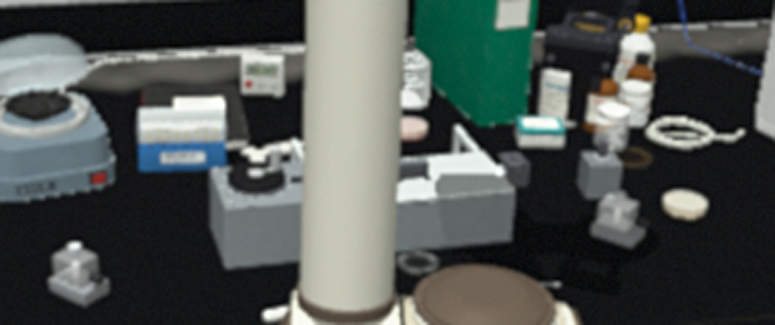

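To row units: -0.351 m / 0.6 = -0.585, -0.308 m / 0.6 = -0.5133, -34.5 degrees / 360 = -0.0958.

steer_hand(
  ticks=[0.5, -0.0733, 0.0117, 0, 0, 0, -0.0119, 0.5, -0.1467, 0.0233, 0, 0, 0, -0.0239, 0.5, -0.22, 0.0367, 0.0167, 0, 0, -0.0358, 0.5, -0.2933, 0.0483, 0.0333, 0, 0, -0.0478, 0.5, -0.3667, 0.06, 0.05, 0, 0, -0.0597, 0.5, -0.44, 0.0717, 0.07, 0, 0, -0.0717, 0.5, -0.5133, 0.0833, 0.07, 0, 0, -0.0833, 0.5, -0.585, 0.0967, 0.07, 0, 0, -0.0958],
)

```text
time_s: 1.75
tcp_pos: [0.5215, 0.0831, 0.1798]
ee_rot: [[0.038, -0.999, -0.001], [-0.999, -0.038, -0.001], [0.001, 0.001, -1.0]]
wrist_force: [1.1, -0.5, 0.1]
gripper_width: 0.507
gripper_force: 0.0
```

```bash
python3 - <<'E'
from h import *;from meas import *;from station import r, imaging, probe_bus, job
s=st(r)
c=np.load("side1.npz");P=pts(c)
for o in chambers(P,[(.4336,.3227),(.4579,-.3504)]):print("ch",o.x.round(4),np.degrees(o.x[2]),o.fun)
X=P.reshape(-1,3)
k=(np.hypot(X[:,0]-.582,X[:,1]+.371)<.03)&(X[:,2]>.06);print("pin",X[k].mean(0),X[k].max(0),k.sum())
k=(np.hypot(X[:,0]-.521,X[:,1]-.0835)<.03)&(X[:,2]>.112);print("knob",X[k].mean(0),X[k].max(0),k.sum(),w2b(*X[k].mean(0)[:2]))
c=imaging.capture("top");np.savez("top1.npz",**c)
im=c["pixels"][:,:,::-1];cv2.imwrite("pics/top1.png",cv2.resize(im[165:245,250:380],None,fx=5,fy=5,interpolation=cv2.INTER_CUBIC))
for p in (.13,.11):
  x,y=b2w(.007,.107);shift(s,x,y,p,-87.83)
E
```

```text
1.75 tcp [0.5215 0.0831 0.1798] box [0.0078 0.1066] F [ 1.1 -0.5  0.1] w 0.507 g 0.0
ch [0.4356 0.3198 5.4801] 313.98642082422117 0.005403848262284116
ch [ 0.4604 -0.3536  5.2966] 303.47122261335466 0.008425977668858135
pin [ 0.57988563 -0.37450437  0.06819672] [ 0.58733741 -0.36887416  0.07689597] 21
knob [0.51782706 0.08049843 0.12125086] [0.52532551 0.08671044 0.12811934] 26 [0.00407514 0.10411879]
d [-0.0005  0.0007  0.0498] rz 0.03 dist 0.05 ang -87.8
d [-0.0005  0.0007  0.0698] rz 0.03 dist 0.07 ang -87.8
```

To row units: 0.074 m / 0.6 = 0.1233, 0.06 m / 0.6 = 0.1.

steer_hand(
  ticks=[0.5, 0, 0, 0.05, 0, 0, 0, 0.5, 0, 0, 0.1, 0, 0, 0, 0.5, 0, 0, 0.1233, 0, 0, 0, 0.5, 0, 0, 0.1233, 0, 0, 0, 0, 0, 0, 0.1233, 0, 0, 0, 0, 0, 0, 0.1233, 0, 0, 0, 0, 0, 0, 0.1233, 0, 0, 0, 0, 0, 0, 0.1233, 0, 0, 0],
)

```text
time_s: 2.6
tcp_pos: [0.5219, 0.0816, 0.1074]
ee_rot: [[0.035, -0.999, 0.002], [-0.999, -0.035, 0.001], [-0.001, -0.002, -1.0]]
wrist_force: [-0.4, 0.6, -0.1]
gripper_width: 0.219
gripper_force: 0.0
```

steer_hand(
  ticks=[0, 0, 0, 0, 0, 0, 0, 0, 0, 0, 0, 0, 0, 0, 0, 0, 0, 0, 0, 0, 0],
)

```text
time_s: 2.9
tcp_pos: [0.5219, 0.0815, 0.1072]
ee_rot: [[0.035, -0.999, 0.001], [-0.999, -0.035, 0.0], [-0.0, -0.001, -1.0]]
wrist_force: [0.0, 0.2, 4.8]
gripper_width: 0.15
gripper_force: 30.0
```

```bash
python3 - <<'E'
from h import *;from station import r, imaging, probe_bus, job
s=st(r);print(s["moment"])
E
```

```text
2.9 tcp [0.5219 0.0815 0.1072] box [0.0082 0.105 ] F [0.  0.2 4.8] w 0.15 g 30.0
[-0.08034091  0.129811   -0.06287478]
```

To row units: 0.0335 m / 0.6 = 0.0558, 0.0328 m / 0.6 = 0.0547.

steer_hand(
  ticks=[0, 0.0012, 0.0223, 0, 0, 0, 0, 0, -0.009, 0.0423, 0, 0, 0, 0, 0, -0.0278, 0.0547, 0, 0, 0, 0, 0, -0.0502, 0.0558, 0, 0, 0, 0],
)

```text
time_s: 3.3
tcp_pos: [0.4895, 0.112, 0.1074]
ee_rot: [[0.036, -0.999, 0.008], [-0.999, -0.036, 0.003], [-0.002, -0.008, -1.0]]
wrist_force: [14.9, -4.0, -9.8]
gripper_width: 0.147
gripper_force: 30.0
```

steer_hand(
  ticks=[0, -0.02, -0.0102, 0, 0, 0, 0, 0, -0.0322, -0.029, 0, 0, 0, 0, 0, -0.0333, -0.0513, 0, 0, 0, 0, 0, -0.0232, -0.0713, 0, 0, 0, 0],
)

```text
time_s: 3.7
tcp_pos: [0.5303, 0.1281, 0.1073]
ee_rot: [[0.037, -0.999, 0.003], [-0.999, -0.037, 0.003], [-0.003, -0.003, -1.0]]
wrist_force: [-0.2, 2.6, 3.9]
gripper_width: 0.152
gripper_force: 30.0
```

steer_hand(
  ticks=[0, 0.0188, -0.0122, 0, 0, 0, 0, 0, 0.0412, -0.0133, 0, 0, 0, 0, 0, 0.0612, -0.0032, 0, 0, 0, 0, 0, 0.0735, 0.0157, 0, 0, 0, 0],
)

```text
time_s: 4.1
tcp_pos: [0.5225, 0.0812, 0.1071]
ee_rot: [[0.034, -0.999, 0.003], [-0.999, -0.034, 0.001], [-0.001, -0.003, -1.0]]
wrist_force: [-0.7, 8.8, 5.3]
gripper_width: 0.145
gripper_force: 30.0
```

```bash
python3 - <<'E'
from h import *;from station import r, imaging, probe_bus, job
s=st(r);print(s["moment"])
c=imaging.capture("top");np.savez("top2.npz",**c);im=c["pixels"][:,:,::-1];cv2.imwrite("pics/top2.png",cv2.resize(im[160:250,220:400],None,fx=4,fy=4,interpolation=cv2.INTER_CUBIC))
E
```

```text
4.1 tcp [0.5225 0.0812 0.1071] box [0.0088 0.1046] F [-0.7  8.8  5.3] w 0.145 g 30.0
[2.85700573 0.39514216 0.03764934]
```

View pics/top2.png

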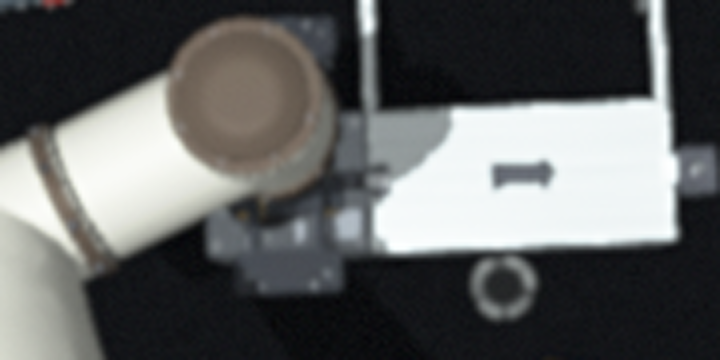

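To row units: -0.0507 m / 0.6 = -0.0845, -0.05 m / 0.6 = -0.0833.

steer_hand(
  ticks=[0, 0.0003, 0.0192, 0, 0, 0, 0, 0, -0.0098, 0.0392, 0, 0, 0, 0, 0, -0.0287, 0.0515, 0, 0, 0, 0, 0, -0.051, 0.0527, 0, 0, 0, 0, 0, -0.071, 0.0425, 0, 0, 0, 0, 0, -0.0833, 0.0237, 0, 0, 0, 0, 0, -0.0845, 0.0012, 0, 0, 0, 0, 0, -0.0743, -0.0188, 0, 0, 0, 0],
)

```text
time_s: 4.95
tcp_pos: [0.5303, 0.1282, 0.1072]
ee_rot: [[0.037, -0.999, -0.0], [-0.999, -0.037, 0.001], [-0.001, 0.0, -1.0]]
wrist_force: [-1.0, 2.6, 6.1]
gripper_width: 0.15
gripper_force: 30.0
```

steer_hand(
  ticks=[0, 0.0188, -0.0122, 0, 0, 0, 0, 0, 0.0412, -0.0133, 0, 0, 0, 0, 0, 0.0612, -0.0032, 0, 0, 0, 0, 0, 0.0733, 0.0157, 0, 0, 0, 0, 0, 0.0747, 0.038, 0, 0, 0, 0],
)

```text
time_s: 5.45
tcp_pos: [0.5095, 0.081, 0.1071]
ee_rot: [[0.034, -0.999, 0.002], [-0.999, -0.034, 0.001], [-0.001, -0.002, -1.0]]
wrist_force: [3.9, 9.1, 2.4]
gripper_width: 0.146
gripper_force: 30.0
```

steer_hand(
  ticks=[0, -0.0102, 0.02, 0, 0, 0, 0, 0, -0.029, 0.0322, 0, 0, 0, 0, 0, -0.0513, 0.0333, 0, 0, 0, 0, 0, -0.0713, 0.0232, 0, 0, 0, 0, 0, -0.08, 0.0127, 0, 0, 0, 0, 0, -0.08, 0.0127, 0, 0, 0, 0],
)

```text
time_s: 6.05
tcp_pos: [0.5001, 0.1281, 0.107]
ee_rot: [[0.037, -0.999, -0.001], [-0.999, -0.037, -0.003], [0.003, 0.001, -1.0]]
wrist_force: [3.2, -3.9, 7.7]
gripper_width: 0.149
gripper_force: 30.0
```

```bash
python3 - <<'E'
from h import *;from station import r, imaging, probe_bus, job
s=st(r);print(s["moment"])
E
```

```text
6.05 tcp [0.5001 0.1281 0.107 ] box [-0.0118  0.1524] F [ 3.2 -3.9  7.7] w 0.149 g 30.0
[-0.94594325 -0.88778504  0.02034571]
```

To row units: -0.001 m / 0.6 = -0.0017, -0.0006 m / 0.6 = -0.001.

steer_hand(
  ticks=[0, -0.001, -0.0017, 0, 0, 0, 0, 0, -0.001, -0.0017, 0, 0, 0, 0],
)

```text
time_s: 6.25
tcp_pos: [0.5002, 0.1282, 0.107]
ee_rot: [[0.036, -0.999, -0.002], [-0.999, -0.036, -0.003], [0.003, 0.002, -1.0]]
wrist_force: [1.7, -2.8, 7.3]
gripper_width: 0.152
gripper_force: 30.0
```

```bash
python3 -c "
from h import *;from station import r, imaging, probe_bus, job
st(r)"
```

```text
6.25 tcp [0.5002 0.1282 0.107 ] box [-0.0117  0.1524] F [ 1.7 -2.8  7.3] w 0.152 g 30.0
```

steer_hand(
  ticks=[0, 0.0158, 0.0158, 0, 0, 0, 0, 0, 0.0375, 0.0217, 0, 0, 0, 0, 0, 0.0592, 0.0158, 0, 0, 0, 0, 0, 0.075, 0, 0, 0, 0, 0, 0, 0.0808, -0.0217, 0, 0, 0, 0, 0, 0.075, -0.0433, 0, 0, 0, 0, 0, 0.0592, -0.0592, 0, 0, 0, 0, 0, 0.0375, -0.065, 0, 0, 0, 0],
)

```text
time_s: 7.05
tcp_pos: [0.5416, 0.1068, 0.1071]
ee_rot: [[0.034, -0.999, -0.001], [-0.999, -0.034, -0.002], [0.002, 0.001, -1.0]]
wrist_force: [-0.1, -1.0, 8.5]
gripper_width: 0.15
gripper_force: 30.0
```

steer_hand(
  ticks=[0, -0.0217, 0.0058, 0, 0, 0, 0, 0, -0.0375, 0.0217, 0, 0, 0, 0, 0, -0.0433, 0.0433, 0, 0, 0, 0, 0, -0.0375, 0.065, 0, 0, 0, 0, 0, -0.0217, 0.0808, 0, 0, 0, 0, 0, 0, 0.0867, 0, 0, 0, 0, 0, 0.0217, 0.0808, 0, 0, 0, 0, 0, 0.0375, 0.065, 0, 0, 0, 0],
)

```text
time_s: 7.85
tcp_pos: [0.5027, 0.0837, 0.1071]
ee_rot: [[0.035, -0.999, -0.001], [-0.999, -0.035, 0.001], [-0.001, 0.001, -1.0]]
wrist_force: [2.1, 6.3, 5.6]
gripper_width: 0.153
gripper_force: 30.0
```

steer_hand(
  ticks=[0, 0, 0, 0, 0, 0, 0, 0, 0, 0, 0, 0, 0, 0],
)

```text
time_s: 8.05
tcp_pos: [0.5035, 0.0835, 0.1071]
ee_rot: [[0.034, -0.999, -0.001], [-0.999, -0.034, -0.001], [0.001, 0.001, -1.0]]
wrist_force: [2.3, 1.4, 8.3]
gripper_width: 0.149
gripper_force: 30.0
```

```bash
python3 -c "
from h import *;from station import r, imaging, probe_bus, job
st(r)"
```

```text
8.05 tcp [0.5035 0.0835 0.1071] box [-0.0101  0.1077] F [2.3 1.4 8.3] w 0.149 g 30.0
```

To row units: -0.0485 m / 0.6 = -0.0808, -0.045 m / 0.6 = -0.075.

steer_hand(
  ticks=[0, -0.0158, 0.0158, 0, 0, 0, 0, 0, -0.0375, 0.0217, 0, 0, 0, 0, 0, -0.0592, 0.0158, 0, 0, 0, 0, 0, -0.075, 0, 0, 0, 0, 0, 0, -0.0808, -0.0217, 0, 0, 0, 0, 0, -0.0808, -0.0217, 0, 0, 0, 0, 0, -0.0808, -0.0217, 0, 0, 0, 0],
)

```text
time_s: 8.75
tcp_pos: [0.5147, 0.1328, 0.1071]
ee_rot: [[0.035, -0.999, -0.001], [-0.999, -0.035, -0.001], [0.001, 0.001, -1.0]]
wrist_force: [0.1, 2.1, 9.4]
gripper_width: 0.15
gripper_force: 30.0
```

```bash
python3 -c "
from h import *;from station import r, imaging, probe_bus, job
st(r)"
```

```text
8.75 tcp [0.5147 0.1328 0.1071] box [0.0029 0.1565] F [0.1 2.1 9.4] w 0.15 g 30.0
```

To row units: 0.092 m / 0.6 = 0.1533, -0.045 m / 0.6 = -0.075.

```bash
sed -i 's/^BOX=.*/BOX=np.array([.5202,-.0254,.0375])/' h.py
```

steer_hand(
  ticks=[0.45, 0, 0, 0, 0, 0, 0, 0.45, 0, 0, 0, 0, 0, 0, 0.45, 0, 0, 0, 0, 0, 0, 0.45, 0, 0, -0.05, 0, 0, 0, 0.45, 0, 0, -0.075, 0, 0, 0, 0.45, 0.075, 0, -0.075, 0, 0, 0, 0.45, 0.1533, 0, -0.075, 0, 0, 0, 0.45, 0.1533, 0, -0.075, 0, 0, 0],
)

```text
time_s: 9.55
tcp_pos: [0.5153, 0.0368, 0.1504]
ee_rot: [[0.029, -1.0, -0.005], [-1.0, -0.029, -0.001], [0.001, 0.005, -1.0]]
wrist_force: [-0.5, 0.7, -1.6]
gripper_width: 0.452
gripper_force: 0.0
```

```bash
python3 -c "
from h import *;from station import r, imaging, probe_bus, job
s=st(r);x,y=b2w(0,.066);shift(s,x,y,.089)"
```

```text
9.55 tcp [0.5153 0.0368 0.1504] box [-0.0025  0.0624] F [-0.5  0.7 -1.6] w 0.452 g 0.0
d [-0.0038 -0.0028  0.0613] rz 0 dist 0.062 ang -88.32
```

To row units: 0.06 m / 0.6 = 0.1, 0.045 m / 0.6 = 0.075.

steer_hand(
  ticks=[0.45, -0.0017, -0.0017, 0.0333, 0, 0, 0, 0.45, -0.0017, -0.0017, 0.075, 0, 0, 0, 0.45, -0.0017, -0.0017, 0.1, 0, 0, 0, 0.45, -0.0017, -0.0017, 0.1, 0, 0, 0, 0, -0.0017, -0.0017, 0.1, 0, 0, 0, 0, -0.0017, -0.0017, 0.1, 0, 0, 0, 0, -0.0017, -0.0017, 0.1, 0, 0, 0, 0, -0.0017, -0.0017, 0.1, 0, 0, 0],
)

```text
time_s: 10.35
tcp_pos: [0.5188, 0.0423, 0.0923]
ee_rot: [[0.035, -0.999, 0.001], [-0.999, -0.035, 0.0], [-0.0, -0.001, -1.0]]
wrist_force: [-5.1, 1.5, 3.2]
gripper_width: 0.171
gripper_force: 3.2
```

steer_hand(
  ticks=[0, 0, 0, 0, 0, 0, 0, 0, 0, 0, 0, 0, 0, 0],
)

```text
time_s: 10.55
tcp_pos: [0.5181, 0.0422, 0.0921]
ee_rot: [[0.035, -0.999, -0.001], [-0.999, -0.035, 0.0], [-0.0, 0.001, -1.0]]
wrist_force: [-3.8, 1.8, 6.1]
gripper_width: 0.151
gripper_force: 30.0
```

```bash
python3 -c "
from h import *;from station import r, imaging, probe_bus, job
s=st(r)"
```

```text
10.55 tcp [0.5181 0.0422 0.0921] box [0.0004 0.0676] F [-3.8  1.8  6.1] w 0.151 g 30.0
```

steer_hand(
  ticks=[0, -0.0067, 0, 0, 0, 0, 0, 0, -0.0133, 0, 0, 0, 0, 0, 0, -0.02, 0, 0, 0, 0, 0, 0, -0.025, 0, 0, 0, 0, 0, 0, -0.0267, 0, 0, 0, 0, 0, 0, -0.0267, 0, 0, 0, 0, 0],
)

```text
time_s: 11.15
tcp_pos: [0.5175, 0.0571, 0.0921]
ee_rot: [[0.036, -0.999, -0.001], [-0.999, -0.036, -0.002], [0.002, 0.002, -1.0]]
wrist_force: [-2.6, -2.4, 5.8]
gripper_width: 0.15
gripper_force: 30.0
```

```bash
python3 -c "
from h import *;from station import r, imaging, probe_bus, job
s=st(r)"
```

```text
11.15 tcp [0.5175 0.0571 0.0921] box [0.0004 0.0825] F [-2.6 -2.4  5.8] w 0.15 g 30.0
```

To row units: 0.1475 m / 0.6 = 0.2458, 0.13 m / 0.6 = 0.2167.

steer_hand(
  ticks=[0.5, 0, 0, 0, 0, 0, 0, 0.5, 0, 0, 0, 0, 0, 0, 0.5, 0, 0, 0, 0, 0, 0, 0.5, 0, 0, -0.05, 0, 0, 0, 0.5, 0.075, 0, -0.0667, 0, 0, 0, 0.5, 0.15, 0, -0.0667, 0, 0, 0, 0.5, 0.2167, 0, -0.0667, 0, 0, 0, 0.5, 0.2458, 0, -0.0667, 0, 0, 0],
)

```text
time_s: 11.95
tcp_pos: [0.5232, -0.0917, 0.1315]
ee_rot: [[0.032, -0.999, 0.001], [-0.999, -0.032, -0.0], [0.0, -0.001, -1.0]]
wrist_force: [0.7, 0.1, 0.4]
gripper_width: 0.496
gripper_force: 0.0
```

steer_hand(
  ticks=[0.5, 0, 0, 0.0333, 0, 0, 0, 0.5, 0, 0, 0.0667, 0, 0, 0, 0.5, 0, 0, 0.09, 0, 0, 0, 0.5, 0, 0, 0.09, 0, 0, 0, 0, 0, 0, 0.09, 0, 0, 0, 0, 0, 0, 0.09, 0, 0, 0, 0, 0, 0, 0.09, 0, 0, 0, 0, 0, 0, 0.09, 0, 0, 0],
)

```text
time_s: 12.75
tcp_pos: [0.5236, -0.0892, 0.0782]
ee_rot: [[0.035, -0.999, 0.002], [-0.999, -0.035, 0.0], [-0.0, -0.002, -1.0]]
wrist_force: [-0.2, 0.3, -1.0]
gripper_width: 0.218
gripper_force: 0.0
```

steer_hand(
  ticks=[0, 0, 0, 0, 0, 0, 0, 0, 0, 0, 0, 0, 0, 0],
)

```text
time_s: 12.95
tcp_pos: [0.5234, -0.0892, 0.078]
ee_rot: [[0.035, -0.999, 0.001], [-0.999, -0.035, -0.0], [0.0, -0.001, -1.0]]
wrist_force: [-0.9, 0.9, 3.6]
gripper_width: 0.159
gripper_force: 30.0
```

```bash
python3 -c "
from h import *;from station import r, imaging, probe_bus, job
s=st(r)
c=imaging.capture('top');np.savez('top3.npz',**c);im=c['pixels'][:,:,::-1];cv2.imwrite('pics/top3.png',cv2.resize(im[160:250,220:480],None,fx=3,fy=3,interpolation=cv2.INTER_CUBIC))"
```

```text
12.95 tcp [ 0.5234 -0.0892  0.078 ] box [ 0.0008 -0.0639] F [-0.9  0.9  3.6] w 0.159 g 30.0
```

View pics/top3.png

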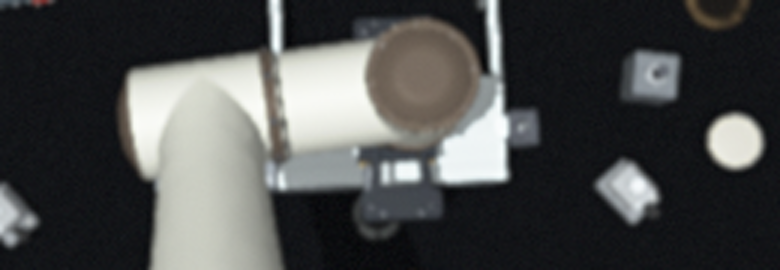

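Careful with the scale: shifts go in shares of 0.6 m and turns go in shares of 2 pi rad. That gives: -0.1 m / 0.6 = -0.1667, -0.099 m / 0.6 = -0.165.

steer_hand(
  ticks=[0, 0, -0.025, 0, 0, 0, 0, 0, 0, -0.05, 0, 0, 0, 0, 0, 0, -0.075, 0, 0, 0, 0, 0, 0, -0.1, 0, 0, 0, 0, 0, 0, -0.125, 0, 0, 0, 0, 0, 0, -0.15, 0, 0, 0, 0, 0, 0, -0.165, 0, 0, 0, 0, 0, 0, -0.1667, 0, 0, 0, 0],
)

```text
time_s: 13.8
tcp_pos: [0.6211, -0.0854, 0.078]
ee_rot: [[0.035, -0.999, -0.006], [-0.999, -0.035, 0.0], [-0.0, 0.006, -1.0]]
wrist_force: [-9.0, 2.3, 9.7]
gripper_width: 0.153
gripper_force: 30.0
```

```bash
python3 -c "
from h import *;from station import r, imaging, probe_bus, job
s=st(r)"
```

```text
13.8 tcp [ 0.6211 -0.0854  0.078 ] box [ 0.0986 -0.0638] F [-9.   2.3  9.7] w 0.153 g 30.0
```

steer_hand(
  ticks=[0, 0, 0, 0, 0, 0, 0, 0, 0, 0, 0, 0, 0, 0],
)

```text
time_s: 14.0
tcp_pos: [0.6211, -0.0855, 0.078]
ee_rot: [[0.035, -0.999, -0.004], [-0.999, -0.035, 0.0], [-0.0, 0.004, -1.0]]
wrist_force: [-6.1, 1.9, 7.1]
gripper_width: 0.156
gripper_force: 30.0
```

```bash
python3 -c "
from h import *;from station import r, imaging, probe_bus, job
s=st(r)"
```

```text
14.0 tcp [ 0.6211 -0.0855  0.078 ] box [ 0.0986 -0.0638] F [-6.1  1.9  7.1] w 0.156 g 30.0
```

To row units: -0.1 m / 0.6 = -0.1667, -0.07 m / 0.6 = -0.1167.

steer_hand(
  ticks=[1, 0, 0, 0, 0, 0, 0, 1, 0, 0, 0, 0, 0, 0, 1, 0, 0, 0, 0, 0, 0, 1, 0, 0, -0.05, 0, 0, 0, 1, 0, 0, -0.1167, 0, 0, 0, 1, 0, 0, -0.1667, 0, 0, 0, 1, 0, 0, -0.1667, 0, 0, 0],
)

```text
time_s: 14.7
tcp_pos: [0.6264, -0.0861, 0.183]
ee_rot: [[0.036, -0.999, 0.011], [-0.999, -0.036, -0.001], [0.001, -0.011, -1.0]]
wrist_force: [0.2, 0.0, -0.6]
gripper_width: 0.71
gripper_force: 0.0
```

```bash
python3 - <<'E'
from h import *;from meas import *;from station import r, imaging, probe_bus, job
c=np.load('top3.npz');P=pts(c)
o=chambers(P,[(.458,-.350)])[0];print(o.x,np.degrees(o.x[2]),o.fun)
s=st(r);a=o.x[2];x,y=o.x[0]+.0023-.008*np.sin(a),o.x[1]-.0017+.008*np.cos(a);xa=np.degrees(a)+90;xa=xa if abs((xa+137+180)%360-180)<90 else xa+180
print(x,y,xa);shift(s,x,y,.18,xa)
E
```

```text
[ 0.45789869 -0.35016169  5.44597451] 312.0313548350004 0.0035004979615253155
14.7 tcp [ 0.6264 -0.0861  0.183 ] box [ 0.1039 -0.0647] F [ 0.2  0.  -0.6] w 0.71 g 0.0
0.4661409200766562 -0.34650539252650236 582.0313548350005
d [0.2545 0.1695 0.0014] rz 50.01 dist 0.306 ang -87.96
```

To row units: 0.2545 m / 0.6 = 0.4242, 0.218 m / 0.6 = 0.3633, 49.5 degrees / 360 = 0.1375.

steer_hand(
  ticks=[1, 0.06, 0.04, 0, 0, 0, 0.0194, 1, 0.12, 0.08, 0, 0, 0, 0.0389, 1, 0.1817, 0.1217, 0, 0, 0, 0.0583, 1, 0.2417, 0.1617, 0, 0, 0, 0.0778, 1, 0.3033, 0.2017, 0, 0, 0, 0.0972, 1, 0.3633, 0.2417, 0, 0, 0, 0.1167, 1, 0.4242, 0.2825, 0, 0, 0, 0.1375, 1, 0.4242, 0.2825, 0, 0, 0, 0.1375],
)

```text
time_s: 15.5
tcp_pos: [0.4595, -0.3493, 0.1764]
ee_rot: [[-0.743, -0.67, -0.002], [-0.67, 0.743, 0.001], [0.001, 0.002, -1.0]]
wrist_force: [1.4, 0.8, -0.0]
gripper_width: 1.001
gripper_force: 0.0
```

```bash
python3 - <<'E'
from h import *;from meas import *;from station import r, imaging, probe_bus, job
s=st(r);shift(s,.4661,-.3465,.024,-137.5)
c=imaging.capture('side');P=pts(c)
o=chambers(P,[(.460,-.352)])[0];print(o.x,np.degrees(o.x[2]),o.fun)
c=imaging.capture('top');cv2.imwrite('pics/top4.png',cv2.resize(c['pixels'][160:260,220:480,::-1],None,fx=3,fy=3,interpolation=cv2.INTER_CUBIC))
E
```

```text
15.5 tcp [ 0.4595 -0.3493  0.1764] box [-0.0728 -0.3214] F [ 1.4  0.8 -0. ] w 1.001 g 0.0
d [-0.007  -0.0026  0.1524] rz -0.46 dist 0.153 ang -137.96
[ 0.45879481 -0.35366971  5.34067605] 305.998197469566 0.02581948501375626
```

View pics/top4.png

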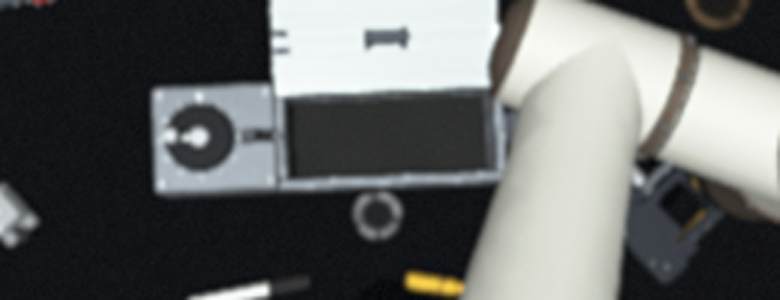

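To row units: 0.13 m / 0.6 = 0.2167, 0.11 m / 0.6 = 0.1833.

steer_hand(
  ticks=[0.75, -0.01, -0.0033, 0.05, 0, 0, 0, 0.75, -0.01, -0.0033, 0.1167, 0, 0, 0, 0.75, -0.01, -0.0033, 0.1833, 0, 0, 0, 0.75, -0.01, -0.0033, 0.2167, 0, 0, 0, 0.75, -0.01, -0.0033, 0.2167, 0, 0, 0],
)

```text
time_s: 16.1
tcp_pos: [0.4667, -0.3413, 0.0437]
ee_rot: [[-0.736, -0.677, -0.007], [-0.677, 0.736, 0.003], [0.003, 0.008, -1.0]]
wrist_force: [-0.3, 0.1, 0.1]
gripper_width: 0.761
gripper_force: 0.0
```

```bash
python3 - <<'E'
from h import *;from meas import *;from station import r, imaging, probe_bus, job
s=st(r);shift(s,.4661,-.3465,.025,-137.5)
E
```

```text
16.1 tcp [ 0.4667 -0.3413  0.0437] box [-0.0653 -0.3136] F [-0.3  0.1  0.1] w 0.761 g 0.0
d [ 0.0039 -0.0036  0.0187] rz 0.11 dist 0.019 ang -137.39
```

To row units: 0.018 m / 0.6 = 0.03, -0.003 m / 0.6 = -0.005.

steer_hand(
  ticks=[0.75, 0.0033, -0.005, 0.0167, 0, 0, 0, 0.75, 0.0033, -0.005, 0.03, 0, 0, 0, 0.75, 0.0033, -0.005, 0.03, 0, 0, 0, 0.75, 0.0033, -0.005, 0.03, 0, 0, 0],
)

```text
time_s: 16.5
tcp_pos: [0.4694, -0.3472, 0.0301]
ee_rot: [[-0.737, -0.676, 0.001], [-0.676, 0.737, -0.0], [-0.0, -0.001, -1.0]]
wrist_force: [-0.1, 1.2, -0.1]
gripper_width: 0.748
gripper_force: 0.0
```

```bash
python3 - <<'E'
from h import *;from meas import *;from station import r, imaging, probe_bus, job
s=st(r);shift(s,.4661,-.3465,.025,-137.5)
E
```

```text
16.5 tcp [ 0.4694 -0.3472  0.0301] box [-0.0629 -0.3197] F [-0.1  1.2 -0.1] w 0.748 g 0.0
d [0.0019 0.0027 0.0051] rz 0.02 dist 0.006 ang -137.48
```

steer_hand(
  ticks=[0, 0, 0, 0, 0, 0, 0, 0, 0, 0, 0, 0, 0, 0, 0, 0, 0, 0, 0, 0, 0, 0, 0, 0, 0, 0, 0, 0, 0, 0, 0, 0, 0, 0, 0, 0, 0, 0, 0, 0, 0, 0],
)

```text
time_s: 17.1
tcp_pos: [0.4689, -0.347, 0.0296]
ee_rot: [[-0.737, -0.676, -0.0], [-0.676, 0.737, 0.0], [0.0, 0.0, -1.0]]
wrist_force: [0.1, 0.2, 1.0]
gripper_width: 0.366
gripper_force: 30.0
```

steer_hand(
  ticks=[0, 0, 0, -0.0333, 0, 0, 0, 0, 0, 0, -0.0833, 0, 0, 0, 0, 0, 0, -0.15, 0, 0, 0, 0, 0, 0, -0.2, 0, 0, 0, 0, 0, 0, -0.2, 0, 0, 0, 0, 0, 0, -0.2, 0, 0, 0],
)

```text
time_s: 17.7
tcp_pos: [0.4688, -0.3467, 0.1496]
ee_rot: [[-0.738, -0.675, 0.001], [-0.675, 0.738, 0.001], [-0.001, -0.0, -1.0]]
wrist_force: [-1.0, 0.8, -2.8]
gripper_width: 0.366
gripper_force: 30.0
```

```bash
python3 - <<'E'
from h import *;from meas import *;from station import r, imaging, probe_bus, job
s=st(r);x,y=b2w(0,-.122);shift(s,x,y,.145,-87.85)
E
```

```text
17.7 tcp [ 0.4688 -0.3467  0.1496] box [-0.0634 -0.3191] F [-1.   0.8 -2.8] w 0.366 g 30.0
d [-0.1759  0.1092  0.0047] rz -49.67 dist 0.207 ang -137.52
```

To row units: -0.176 m / 0.6 = -0.2933, -0.15 m / 0.6 = -0.25, -49.6 degrees / 360 = -0.1378.

steer_hand(
  ticks=[0, -0.0417, 0.0267, 0, 0, 0, -0.0194, 0, -0.0833, 0.0517, 0, 0, 0, -0.0389, 0, -0.125, 0.0783, 0, 0, 0, -0.0583, 0, -0.1667, 0.1033, 0, 0, 0, -0.0778, 0, -0.2083, 0.13, 0, 0, 0, -0.0972, 0, -0.25, 0.1567, 0, 0, 0, -0.1167, 0, -0.2933, 0.1817, 0, 0, 0, -0.1378, 0, -0.2933, 0.1817, 0, 0, 0, -0.1378],
)

```text
time_s: 18.5
tcp_pos: [0.5248, -0.1451, 0.1475]
ee_rot: [[0.042, -0.999, -0.004], [-0.999, -0.042, 0.001], [-0.001, 0.003, -1.0]]
wrist_force: [-0.3, -0.2, -1.4]
gripper_width: 0.369
gripper_force: 30.0
```

steer_hand(
  ticks=[0, 0, 0, 0, 0, 0, 0, 0, 0, 0, 0, 0, 0, 0, 0, 0, 0, 0, 0, 0, 0],
)

```text
time_s: 18.8
tcp_pos: [0.5244, -0.1486, 0.1489]
ee_rot: [[0.035, -0.999, -0.001], [-0.999, -0.035, 0.0], [-0.0, 0.001, -1.0]]
wrist_force: [0.0, -0.3, -1.9]
gripper_width: 0.364
gripper_force: 30.0
```

```bash
python3 - <<'E'
from h import *;from meas import *;from station import r, imaging, probe_bus, job
s=st(r);x,y=b2w(0,-.122);shift(s,x,y,.039,-87.85)
E
```

```text
18.8 tcp [ 0.5244 -0.1486  0.1489] box [-0.0004 -0.1232] F [ 0.  -0.3 -1.9] w 0.364 g 30.0
d [-0.0012 -0.0006  0.1099] rz -0.15 dist 0.11 ang -88.0
```

To row units: 0.113 m / 0.6 = 0.1883, 0.112 m / 0.6 = 0.1867.

steer_hand(
  ticks=[0, -0.0017, 0, 0.0333, 0, 0, 0, 0, -0.0017, 0, 0.075, 0, 0, 0, 0, -0.0017, 0, 0.1167, 0, 0, 0, 0, -0.0017, 0, 0.15, 0, 0, 0, 0, -0.0017, 0, 0.17, 0, 0, 0, 0, -0.0017, 0, 0.18, 0, 0, 0, 0, -0.0017, 0, 0.1867, 0, 0, 0, 0, -0.0017, 0, 0.1883, 0, 0, 0],
)

```text
time_s: 19.6
tcp_pos: [0.5255, -0.147, 0.0369]
ee_rot: [[0.037, -0.999, 0.001], [-0.999, -0.037, -0.0], [0.0, -0.001, -1.0]]
wrist_force: [-0.1, -0.0, -1.2]
gripper_width: 0.363
gripper_force: 30.0
```

```bash
python3 - <<'E'
from h import *;from meas import *;from station import r, imaging, probe_bus, job
s=st(r)
E
```

```text
19.6 tcp [ 0.5255 -0.147   0.0369] box [ 0.0007 -0.1217] F [-0.1 -0.  -1.2] w 0.363 g 30.0
```

To row units: 0.0015 m / 0.6 = 0.0025.

steer_hand(
  ticks=[0, 0, 0, 0.0025, 0, 0, 0, 0, 0, 0, 0.0025, 0, 0, 0, 0.5, 0, 0, 0.0025, 0, 0, 0, 0.5, 0, 0, 0.0025, 0, 0, 0, 0.5, 0, 0, 0.0025, 0, 0, 0],
)

```text
time_s: 20.1
tcp_pos: [0.5254, -0.1468, 0.0355]
ee_rot: [[0.037, -0.999, 0.001], [-0.999, -0.037, -0.0], [0.0, -0.001, -1.0]]
wrist_force: [0.4, -1.3, -0.0]
gripper_width: 0.479
gripper_force: 0.0
```

```bash
python3 -c "
from h import *;from station import r, imaging, probe_bus, job
st(r)"
```

```text
20.1 tcp [ 0.5254 -0.1468  0.0355] box [ 0.0006 -0.1215] F [ 0.4 -1.3 -0. ] w 0.479 g 0.0
```

steer_hand(
  ticks=[0.5, 0, 0, -0.0333, 0, 0, 0, 0.5, 0, 0, -0.1, 0, 0, 0, 0.5, 0, 0, -0.1667, 0, 0, 0, 0.5, 0, 0, -0.2333, 0, 0, 0, 0.5, 0, 0, -0.2333, 0, 0, 0],
)

```text
time_s: 20.6
tcp_pos: [0.529, -0.1473, 0.1818]
ee_rot: [[0.038, -0.999, 0.014], [-0.999, -0.038, -0.002], [0.002, -0.014, -1.0]]
wrist_force: [0.8, 0.0, -0.3]
gripper_width: 0.499
gripper_force: 0.0
```

```bash
python3 - <<'E'
from h import *;from meas import *;from station import r, imaging, probe_bus, job
s=st(r)
c=imaging.capture('top');np.savez('top5.npz',**c);P=pts(c)
o=chambers(P,[(.4336,.3227)])[0];print(o.x,np.degrees(o.x[2]),o.fun)
c=imaging.capture('side')
o2=chambers(pts(c),[(.4356,.3198)])[0];print(o2.x,np.degrees(o2.x[2]),o2.fun)
a=o.x[2];x,y=o.x[0]+.0023-.008*np.sin(a),o.x[1]-.0017+.008*np.cos(a);xa=np.degrees(a)+90+180
print(x,y,xa-720);shift(s,x,y,.17,xa)
E
```

```text
20.6 tcp [ 0.529  -0.1473  0.1818] box [ 0.0042 -0.1222] F [ 0.8  0.  -0.3] w 0.499 g 0.0
[ 0.43374425  0.32276064 -0.8394112 ] -48.0947189428139 0.0037947210107934317
[0.4344131  0.31851051 5.46807822] 313.297804188928 0.005252777492763117
0.44199824546041566 0.3264038495513205 -498.09471894281387
d [-0.4767  0.069   0.0097] rz 50.28 dist 0.482 ang -87.82
```

To row units: -0.352 m / 0.6 = -0.5867, 0.051 m / 0.6 = 0.085, 49.7 degrees / 360 = 0.1381.

steer_hand(
  ticks=[0.75, -0.0733, 0.01, 0, 0, 0, 0.0172, 0.75, -0.1467, 0.0217, 0, 0, 0, 0.0344, 0.75, -0.22, 0.0317, 0, 0, 0, 0.0517, 0.75, -0.2933, 0.0417, 0, 0, 0, 0.0689, 0.75, -0.3667, 0.0533, 0, 0, 0, 0.0861, 0.75, -0.44, 0.0633, 0, 0, 0, 0.1033, 0.75, -0.5133, 0.0733, 0, 0, 0, 0.1206, 0.75, -0.5867, 0.085, 0, 0, 0, 0.1381],
)

```text
time_s: 21.5
tcp_pos: [0.4598, 0.2043, 0.1736]
ee_rot: [[-0.741, -0.671, -0.002], [-0.671, 0.741, -0.002], [0.003, 0.0, -1.0]]
wrist_force: [2.0, 0.2, 1.1]
gripper_width: 0.75
gripper_force: 0.0
```

steer_hand(
  ticks=[0.75, 0, 0, 0, 0, 0, 0, 0.75, 0, 0, 0, 0, 0, 0],
)

```text
time_s: 21.7
tcp_pos: [0.4601, 0.2035, 0.1735]
ee_rot: [[-0.737, -0.676, -0.003], [-0.676, 0.737, -0.002], [0.003, 0.0, -1.0]]
wrist_force: [1.0, 0.2, -0.2]
gripper_width: 0.747
gripper_force: 0.0
```

```bash
python3 - <<'E'
from h import *;from meas import *;from station import r, imaging, probe_bus, job
s=st(r);shift(s,.442,.326,.03,-137.5)
E
```

```text
21.7 tcp [0.4601 0.2035 0.1735] box [-0.0515  0.231 ] F [ 1.   0.2 -0.2] w 0.747 g 0.0
d [-0.07    0.1024  0.1433] rz 0.06 dist 0.19 ang -137.44
```

To row units: 0.102 m / 0.6 = 0.17, 0.09 m / 0.6 = 0.15.

steer_hand(
  ticks=[0.75, -0.0383, 0.0567, 0, 0, 0, 0, 0.75, -0.0767, 0.1133, 0, 0, 0, 0, 0.75, -0.1167, 0.17, 0.0333, 0, 0, 0, 0.75, -0.1167, 0.17, 0.1, 0, 0, 0, 0.75, -0.1167, 0.17, 0.15, 0, 0, 0, 0.75, -0.1167, 0.17, 0.15, 0, 0, 0, 0.75, -0.1167, 0.17, 0.15, 0, 0, 0],
)

```text
time_s: 22.4
tcp_pos: [0.4446, 0.3245, 0.085]
ee_rot: [[-0.739, -0.674, -0.0], [-0.674, 0.739, -0.002], [0.001, -0.001, -1.0]]
wrist_force: [0.3, 0.4, 0.5]
gripper_width: 0.748
gripper_force: 0.0
```

```bash
python3 - <<'E'
from h import *;from meas import *;from station import r, imaging, probe_bus, job
s=st(r);shift(s,.442,.326,.029,-137.5)
c=imaging.capture('side');o2=chambers(pts(c),[(.4356,.3198)])[0];print(o2.x,np.degrees(o2.x[2]),o2.fun)
E
```

```text
22.4 tcp [0.4446 0.3245 0.085 ] box [-0.0624  0.3525] F [0.3 0.4 0.5] w 0.748 g 0.0
d [0.0008 0.0029 0.056 ] rz -0.14 dist 0.056 ang -137.64
[0.43378651 0.3189001  5.43676643] 311.5037705004665 0.024115123959695513
```

To row units: 0.056 m / 0.6 = 0.0933, 0.045 m / 0.6 = 0.075.

steer_hand(
  ticks=[0.75, 0.0017, 0.0033, 0.0333, 0, 0, 0, 0.75, 0.0017, 0.0033, 0.075, 0, 0, 0, 0.75, 0.0017, 0.0033, 0.0933, 0, 0, 0, 0.75, 0.0017, 0.0033, 0.0933, 0, 0, 0, 0, 0.0017, 0.0033, 0.0933, 0, 0, 0, 0, 0.0017, 0.0033, 0.0933, 0, 0, 0, 0, 0.0017, 0.0033, 0.0933, 0, 0, 0, 0, 0.0017, 0.0033, 0.0933, 0, 0, 0],
)

```text
time_s: 23.25
tcp_pos: [0.4422, 0.3268, 0.0298]
ee_rot: [[-0.738, -0.674, 0.001], [-0.674, 0.738, 0.001], [-0.001, 0.0, -1.0]]
wrist_force: [-0.3, 0.1, -0.3]
gripper_width: 0.472
gripper_force: 0.0
```

steer_hand(
  ticks=[0, 0, 0, 0, 0, 0, 0, 0, 0, 0, 0, 0, 0, 0, 0, 0, 0, 0, 0, 0, 0],
)

```text
time_s: 23.55
tcp_pos: [0.4421, 0.3266, 0.0294]
ee_rot: [[-0.738, -0.674, 0.0], [-0.674, 0.738, 0.0], [-0.0, -0.0, -1.0]]
wrist_force: [-0.8, -1.0, 2.4]
gripper_width: 0.366
gripper_force: 30.0
```

```bash
python3 -c "
from h import *;from station import r, imaging, probe_bus, job
st(r)"
```

```text
23.55 tcp [0.4421 0.3266 0.0294] box [-0.0649  0.3547] F [-0.8 -1.   2.4] w 0.366 g 30.0
```

steer_hand(
  ticks=[0, 0, 0, -0.05, 0, 0, 0, 0, 0, 0, -0.1167, 0, 0, 0, 0, 0, 0, -0.1833, 0, 0, 0, 0, 0, 0, -0.2333, 0, 0, 0, 0, 0, 0, -0.2333, 0, 0, 0, 0, 0, 0, -0.2333, 0, 0, 0],
)

```text
time_s: 24.15
tcp_pos: [0.4415, 0.3263, 0.1689]
ee_rot: [[-0.739, -0.674, -0.001], [-0.674, 0.739, 0.001], [-0.0, 0.001, -1.0]]
wrist_force: [-0.9, -0.1, -2.9]
gripper_width: 0.367
gripper_force: 30.0
```

```bash
python3 - <<'E'
from h import *;from meas import *;from station import r, imaging, probe_bus, job
s=st(r);x,y=b2w(0,.01);shift(s,x,y,.17,-87.85)
E
```

```text
24.15 tcp [0.4415 0.3263 0.1689] box [-0.0655  0.3544] F [-0.9 -0.1 -2.9] w 0.367 g 30.0
d [ 0.1724 -0.3052 -0.0014] rz -49.77 dist 0.351 ang -137.62
```

To row units: -0.305 m / 0.6 = -0.5083, -0.02 m / 0.6 = -0.0333, -49.7 degrees / 360 = -0.1381.

steer_hand(
  ticks=[0, 0.0358, -0.0633, -0.0333, 0, 0, -0.0172, 0, 0.0717, -0.1267, -0.0333, 0, 0, -0.0344, 0, 0.1075, -0.19, -0.0333, 0, 0, -0.0517, 0, 0.1433, -0.2533, -0.0333, 0, 0, -0.0689, 0, 0.1792, -0.3167, -0.0333, 0, 0, -0.0861, 0, 0.215, -0.3817, -0.0333, 0, 0, -0.1033, 0, 0.2517, -0.445, -0.0333, 0, 0, -0.1206, 0, 0.2873, -0.5083, -0.0333, 0, 0, -0.1381],
)

```text
time_s: 24.95
tcp_pos: [0.5191, -0.017, 0.1868]
ee_rot: [[0.041, -0.999, -0.004], [-0.999, -0.041, -0.001], [0.0, 0.005, -1.0]]
wrist_force: [1.2, 0.2, -0.4]
gripper_width: 0.364
gripper_force: 30.0
```

steer_hand(
  ticks=[0, 0, 0, 0, 0, 0, 0, 0, 0, 0, 0, 0, 0, 0, 0, 0, 0, 0, 0, 0, 0],
)

```text
time_s: 25.25
tcp_pos: [0.5196, -0.0146, 0.1877]
ee_rot: [[0.037, -0.999, -0.003], [-0.999, -0.037, -0.0], [0.0, 0.003, -1.0]]
wrist_force: [-0.0, 0.7, -1.1]
gripper_width: 0.359
gripper_force: 30.0
```

```bash
python3 - <<'E'
from h import *;from meas import *;from station import r, imaging, probe_bus, job
s=st(r);x,y=b2w(0,.01);shift(s,x,y,.0355,-87.85)
E
```

```text
25.25 tcp [ 0.5196 -0.0146  0.1877] box [-0.0002  0.0108] F [-0.   0.7 -1.1] w 0.359 g 30.0
d [ 0.0007 -0.0007  0.1522] rz -0.05 dist 0.152 ang -87.9
```

To row units: 0.153 m / 0.6 = 0.255, 0.08 m / 0.6 = 0.1333.

steer_hand(
  ticks=[0, 0, 0, 0.0667, 0, 0, 0, 0, 0, 0, 0.1333, 0, 0, 0, 0, 0, 0, 0.1833, 0, 0, 0, 0, 0, 0, 0.2167, 0, 0, 0, 0, 0, 0, 0.2367, 0, 0, 0, 0, 0, 0, 0.2483, 0, 0, 0, 0, 0, 0, 0.255, 0, 0, 0, 0, 0, 0, 0.255, 0, 0, 0],
)

```text
time_s: 26.05
tcp_pos: [0.5207, -0.0146, 0.0363]
ee_rot: [[0.037, -0.999, 0.001], [-0.999, -0.037, 0.0], [-0.0, -0.001, -1.0]]
wrist_force: [0.3, 0.1, -1.4]
gripper_width: 0.364
gripper_force: 30.0
```

```bash
python3 -c "
from h import *;from station import r, imaging, probe_bus, job
st(r)"
```

```text
26.05 tcp [ 0.5207 -0.0146  0.0363] box [0.0009 0.0107] F [ 0.3  0.1 -1.4] w 0.364 g 30.0
```

steer_hand(
  ticks=[0, 0, 0, 0.0008, 0, 0, 0, 0.5, 0, 0, 0.0008, 0, 0, 0, 0.5, 0, 0, 0.0008, 0, 0, 0, 0.5, 0, 0, 0.0008, 0, 0, 0, 0.5, 0, 0, -0.05, 0, 0, 0, 0.5, 0, 0, -0.1167, 0, 0, 0, 0.5, 0, 0, -0.1833, 0, 0, 0, 0.5, 0, 0, -0.2333, 0, 0, 0],
)

```text
time_s: 26.85
tcp_pos: [0.5211, -0.015, 0.179]
ee_rot: [[0.037, -0.999, 0.003], [-0.999, -0.037, 0.0], [-0.0, -0.003, -1.0]]
wrist_force: [1.1, 0.8, 0.4]
gripper_width: 0.497
gripper_force: 0.0
```

```bash
python3 - <<'E'
from h import *;from meas import *;from station import r, imaging, probe_bus, job
s=st(r);x,y=b2w(.098,-.065);shift(s,x,y,.14,-87.85)
E
```

```text
26.85 tcp [ 0.5211 -0.015   0.179 ] box [0.0012 0.0103] F [1.1 0.8 0.4] w 0.497 g 0.0
d [ 0.0753 -0.0967  0.0393] rz -0.03 dist 0.129 ang -87.88
```

Move over the handle, then look to check both chambers stand in the well.

To row units: -0.097 m / 0.6 = -0.1617, 0.075 m / 0.6 = 0.125.

steer_hand(
  ticks=[0.5, 0.0417, -0.0533, 0, 0, 0, 0, 0.5, 0.0833, -0.1067, 0.0167, 0, 0, 0, 0.5, 0.125, -0.1617, 0.0333, 0, 0, 0, 0.5, 0.125, -0.1617, 0.0667, 0, 0, 0, 0.5, 0.125, -0.1617, 0.0667, 0, 0, 0, 0.5, 0.125, -0.1617, 0.0667, 0, 0, 0],
)

```text
time_s: 27.45
tcp_pos: [0.6196, -0.0865, 0.136]
ee_rot: [[0.037, -0.999, -0.001], [-0.999, -0.037, -0.0], [0.0, 0.001, -1.0]]
wrist_force: [-0.8, -0.6, 0.3]
gripper_width: 0.505
gripper_force: 0.0
```

```bash
python3 - <<'E'
from h import *;from meas import *;from station import r, imaging, probe_bus, job
s=st(r);x,y=b2w(.098,-.065);shift(s,x,y,.078,-87.85)
c=imaging.capture('top');np.savez('top6.npz',**c)
c2=imaging.capture('side')
a=cv2.resize(c['pixels'][160:260,210:480,::-1],None,fx=2.9,fy=2.9,interpolation=cv2.INTER_CUBIC)
b=cv2.resize(c2['pixels'][150:255,230:500,::-1],None,fx=2.9,fy=2.9,interpolation=cv2.INTER_CUBIC)
cv2.imwrite('pics/both6.png',np.vstack([a,b]))
E
```

```text
27.45 tcp [ 0.6196 -0.0865  0.136 ] box [ 0.097  -0.0648] F [-0.8 -0.6  0.3] w 0.505 g 0.0
d [ 0.0002 -0.001   0.058 ] rz -0.03 dist 0.058 ang -87.88
```

View pics/both6.png

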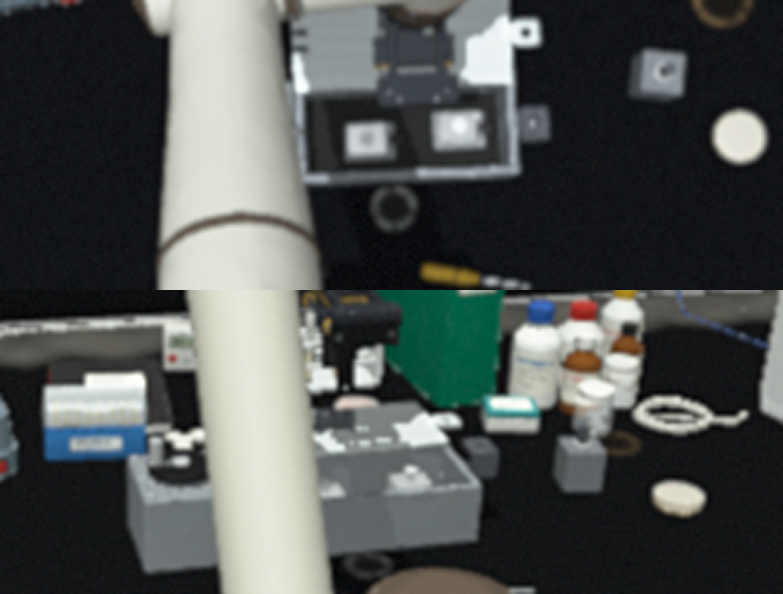

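To row units: 0.058 m / 0.6 = 0.0967, 0.03 m / 0.6 = 0.05.

steer_hand(
  ticks=[0.5, 0, -0.0017, 0.05, 0, 0, 0, 0.5, 0, -0.0017, 0.0967, 0, 0, 0, 0.5, 0, -0.0017, 0.0967, 0, 0, 0, 0, 0, -0.0017, 0.0967, 0, 0, 0, 0, 0, -0.0017, 0.0967, 0, 0, 0, 0, 0, -0.0017, 0.0967, 0, 0, 0, 0, 0, -0.0017, 0.0967, 0, 0, 0, 0, 0, -0.0017, 0.0967, 0, 0, 0],
)

```text
time_s: 28.35
tcp_pos: [0.6211, -0.0864, 0.079]
ee_rot: [[0.037, -0.999, 0.001], [-0.999, -0.037, -0.0], [0.0, -0.001, -1.0]]
wrist_force: [0.3, 0.2, 2.0]
gripper_width: 0.156
gripper_force: 30.0
```

steer_hand(
  ticks=[0, 0, 0, 0, 0, 0, 0, 0, 0, 0.025, 0, 0, 0, 0, 0, 0, 0.05, 0, 0, 0, 0, 0, 0, 0.075, 0, 0, 0, 0, 0, 0, 0.1, 0, 0, 0, 0, 0, 0, 0.125, 0, 0, 0, 0, 0, 0, 0.15, 0, 0, 0, 0, 0, 0, 0.1633, 0, 0, 0, 0],
)

```text
time_s: 29.15
tcp_pos: [0.5235, -0.0901, 0.079]
ee_rot: [[0.037, -0.999, 0.003], [-0.999, -0.037, -0.0], [0.0, -0.003, -1.0]]
wrist_force: [2.1, -1.6, 3.1]
gripper_width: 0.158
gripper_force: 30.0
```

steer_hand(
  ticks=[0, 0, 0.0033, 0, 0, 0, 0, 0, 0, 0.005, 0, 0, 0, 0, 0, 0, 0.005, 0, 0, 0, 0, 0, 0, 0.005, 0, 0, 0, 0],
)

```text
time_s: 29.55
tcp_pos: [0.5232, -0.0902, 0.079]
ee_rot: [[0.038, -0.999, 0.005], [-0.999, -0.038, -0.0], [0.001, -0.005, -1.0]]
wrist_force: [4.9, -1.6, 2.5]
gripper_width: 0.158
gripper_force: 30.0
```

```bash
python3 -c "
from h import *;from station import r, imaging, probe_bus, job
s=st(r)"
```

```text
29.55 tcp [ 0.5232 -0.0902  0.079 ] box [ 0.0005 -0.0648] F [ 4.9 -1.6  2.5] w 0.158 g 30.0
```

To row units: -0.145 m / 0.6 = -0.2417, -0.09 m / 0.6 = -0.15.

steer_hand(
  ticks=[0.45, 0, 0, 0, 0, 0, 0, 0.45, 0, 0, 0, 0, 0, 0, 0.45, 0, 0, 0, 0, 0, 0, 0.45, 0, 0, -0.05, 0, 0, 0, 0.45, 0, 0, -0.0917, 0, 0, 0, 0.45, -0.075, 0, -0.0917, 0, 0, 0, 0.45, -0.15, 0, -0.0917, 0, 0, 0, 0.45, -0.2417, 0, -0.0917, 0, 0, 0],
)

```text
time_s: 30.35
tcp_pos: [0.5137, 0.0504, 0.1327]
ee_rot: [[0.034, -0.999, -0.002], [-0.999, -0.034, -0.0], [0.0, 0.002, -1.0]]
wrist_force: [1.9, -0.6, 0.2]
gripper_width: 0.45
gripper_force: 0.0
```

steer_hand(
  ticks=[0.45, 0, 0, 0, 0, 0, 0, 0.45, 0, 0, 0, 0, 0, 0],
)

```text
time_s: 30.55
tcp_pos: [0.5139, 0.0507, 0.1324]
ee_rot: [[0.039, -0.999, -0.002], [-0.999, -0.039, -0.001], [0.0, 0.002, -1.0]]
wrist_force: [-0.1, -0.9, -0.5]
gripper_width: 0.455
gripper_force: 0.0
```

```bash
python3 - <<'E'
from h import *;from station import r, imaging, probe_bus, job
s=st(r);x,y=b2w(0.0004,.081);shift(s,x,y,.091,-87.85)
c=imaging.capture('top');np.savez('top7.npz',**c)
cv2.imwrite('pics/top7.png',cv2.resize(c['pixels'][160:260,210:480,::-1],None,fx=2.9,fy=2.9,interpolation=cv2.INTER_CUBIC))
E
```

```text
30.55 tcp [0.5139 0.0507 0.1324] box [-0.0034  0.0763] F [-0.1 -0.9 -0.5] w 0.455 g 0.0
d [-0.0048 -0.0039  0.0414] rz 0.09 dist 0.042 ang -87.76
```

View pics/top7.png

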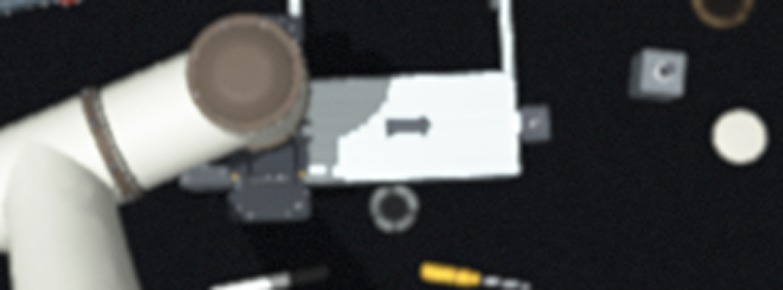

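To row units: 0.041 m / 0.6 = 0.0683, 0.02 m / 0.6 = 0.0333.

steer_hand(
  ticks=[0.45, -0.005, -0.005, 0.0333, 0, 0, 0, 0.45, -0.0067, -0.005, 0.0683, 0, 0, 0, 0.45, -0.0067, -0.005, 0.0683, 0, 0, 0, 0, -0.0067, -0.005, 0.0683, 0, 0, 0, 0, -0.0067, -0.005, 0.0683, 0, 0, 0, 0, -0.0067, -0.005, 0.0683, 0, 0, 0, 0, -0.0067, -0.005, 0.0683, 0, 0, 0, 0, -0.0067, -0.005, 0.0683, 0, 0, 0],
)

```text
time_s: 31.4
tcp_pos: [0.5176, 0.0538, 0.0928]
ee_rot: [[0.037, -0.999, -0.0], [-0.999, -0.037, -0.0], [0.0, 0.0, -1.0]]
wrist_force: [-2.2, -0.3, 4.0]
gripper_width: 0.144
gripper_force: 30.0
```

```bash
python3 -c "
from h import *;from station import r, imaging, probe_bus, job
s=st(r)"
```

```text
31.4 tcp [0.5176 0.0538 0.0928] box [0.0004 0.0793] F [-2.2 -0.3  4. ] w 0.144 g 30.0
```

steer_hand(
  ticks=[0, 0.0067, 0, 0, 0, 0, 0, 0, 0.0133, 0, 0, 0, 0, 0, 0, 0.02, 0, 0, 0, 0, 0, 0, 0.025, 0, 0, 0, 0, 0, 0, 0.0283, 0, 0, 0, 0, 0, 0, 0.03, 0, 0, 0, 0, 0, 0, 0.03, 0, 0, 0, 0, 0],
)

```text
time_s: 32.1
tcp_pos: [0.5182, 0.0394, 0.0927]
ee_rot: [[0.036, -0.999, 0.001], [-0.999, -0.036, 0.006], [-0.006, -0.002, -1.0]]
wrist_force: [-7.7, 14.8, 7.0]
gripper_width: 0.147
gripper_force: 30.0
```

```bash
python3 -c "
from h import *;from station import r, imaging, probe_bus, job
s=st(r)"
```

```text
32.1 tcp [0.5182 0.0394 0.0927] box [0.0005 0.0649] F [-7.7 14.8  7. ] w 0.147 g 30.0
```

To row units: -0.094 m / 0.6 = -0.1567, -0.06 m / 0.6 = -0.1.

steer_hand(
  ticks=[0.45, 0, 0, 0, 0, 0, 0, 0.45, 0, 0, 0, 0, 0, 0, 0.45, 0, 0, 0, 0, 0, 0, 0.45, 0, 0, -0.05, 0, 0, 0, 0.45, 0, 0, -0.1, 0, 0, 0, 0.45, -0.075, 0, -0.1, 0, 0, 0, 0.45, -0.1567, 0, -0.1, 0, 0, 0, 0.45, -0.1567, 0, -0.1, 0, 0, 0],
)

```text
time_s: 32.9
tcp_pos: [0.5158, 0.1336, 0.1524]
ee_rot: [[0.041, -0.999, 0.002], [-0.999, -0.041, 0.001], [-0.001, -0.002, -1.0]]
wrist_force: [-0.1, -0.8, -0.0]
gripper_width: 0.445
gripper_force: 0.0
```

steer_hand(
  ticks=[0.45, 0, 0, 0, 0, 0, 0, 0.45, 0, 0, 0, 0, 0, 0],
)

```text
time_s: 33.1
tcp_pos: [0.5148, 0.129, 0.1517]
ee_rot: [[0.036, -0.999, -0.001], [-0.999, -0.036, -0.001], [0.001, 0.001, -1.0]]
wrist_force: [-0.1, -0.7, -0.3]
gripper_width: 0.452
gripper_force: 0.0
```

```bash
python3 - <<'E'
from h import *;from station import r, imaging, probe_bus, job
s=st(r);x,y=b2w(0.0004,.158);shift(s,x,y,.108,-87.85)
E
```

```text
33.1 tcp [0.5148 0.129  0.1517] box [0.0004 0.1545] F [-0.1 -0.7 -0.3] w 0.452 g 0.0
d [-0.0035 -0.      0.0437] rz -0.09 dist 0.044 ang -87.94
```

To row units: 0.044 m / 0.6 = 0.0733, 0.02 m / 0.6 = 0.0333.

steer_hand(
  ticks=[0.45, -0.005, 0, 0.0333, 0, 0, 0, 0.45, -0.005, 0, 0.0733, 0, 0, 0, 0.45, -0.005, 0, 0.0733, 0, 0, 0, 0, -0.005, 0, 0.0733, 0, 0, 0, 0, -0.005, 0, 0.0733, 0, 0, 0, 0, -0.005, 0, 0.0733, 0, 0, 0, 0, -0.005, 0, 0.0733, 0, 0, 0, 0, -0.005, 0, 0.0733, 0, 0, 0],
)

```text
time_s: 33.9
tcp_pos: [0.5152, 0.133, 0.1088]
ee_rot: [[0.037, -0.999, 0.001], [-0.999, -0.037, 0.0], [-0.0, -0.001, -1.0]]
wrist_force: [-0.5, 0.4, 2.3]
gripper_width: 0.148
gripper_force: 30.0
```

steer_hand(
  ticks=[0, 0, 0, 0, 0, 0, 0, 0, 0.0058, -0.0217, 0, 0, 0, 0, 0, 0.0217, -0.0375, 0, 0, 0, 0, 0, 0.0433, -0.0433, 0, 0, 0, 0, 0, 0.065, -0.0375, 0, 0, 0, 0, 0, 0.065, -0.0375, 0, 0, 0, 0],
)

```text
time_s: 34.5
tcp_pos: [0.538, 0.0933, 0.1086]
ee_rot: [[0.035, -0.999, -0.002], [-0.999, -0.035, -0.0], [-0.0, 0.002, -1.0]]
wrist_force: [-4.9, 1.8, 8.4]
gripper_width: 0.149
gripper_force: 30.0
```

```bash
python3 -c "
from h import *;from station import r, imaging, probe_bus, job
s=st(r)"
```

```text
34.5 tcp [0.538  0.0933 0.1086] box [0.0222 0.118 ] F [-4.9  1.8  8.4] w 0.149 g 30.0
```

steer_hand(
  ticks=[0.5, 0, 0, 0, 0, 0, 0, 0.5, 0, 0, 0, 0, 0, 0, 0.5, 0, 0, 0, 0, 0, 0, 0.5, 0, 0, -0.0667, 0, 0, 0, 0.5, 0, 0, -0.1333, 0, 0, 0, 0.5, 0, 0, -0.1333, 0, 0, 0],
)

```text
time_s: 35.1
tcp_pos: [0.5427, 0.0958, 0.1938]
ee_rot: [[0.038, -0.999, 0.012], [-0.999, -0.038, 0.003], [-0.003, -0.012, -1.0]]
wrist_force: [0.4, 0.3, 0.8]
gripper_width: 0.491
gripper_force: 0.0
```

```bash
python3 - <<'E'
from h import *;from station import r, imaging, probe_bus, job
s=st(r);c=np.load('top7.npz');P=pts(c).reshape(-1,3)
k=(np.hypot(P[:,0]-.581,P[:,1]+.371)<.02)&(P[:,2]>.067);print("pin top",np.median(P[k],0),P[k].mean(0),k.sum())
shift(s,.5835,-.373,.18,-87.85)
E
```

```text
35.1 tcp [0.5427 0.0958 0.1938] box [0.0271 0.1202] F [0.4 0.3 0.8] w 0.491 g 0.0
pin top [ 0.58237294 -0.3712286   0.07410636] [ 0.58257732 -0.37136324  0.0734584 ] 18
d [ 0.47   -0.0227  0.0127] rz 0.03 dist 0.471 ang -87.82
```

To row units: 0.36 m / 0.6 = 0.6, 0.315 m / 0.6 = 0.525.

steer_hand(
  ticks=[0.5, 0.075, -0.0033, 0, 0, 0, 0, 0.5, 0.15, -0.0083, 0, 0, 0, 0, 0.5, 0.225, -0.0117, 0, 0, 0, 0, 0.5, 0.3, -0.015, 0, 0, 0, 0, 0.5, 0.375, -0.0183, 0, 0, 0, 0, 0.5, 0.45, -0.0233, 0, 0, 0, 0, 0.5, 0.525, -0.0267, 0, 0, 0, 0, 0.5, 0.6, -0.03, 0, 0, 0, 0],
)

```text
time_s: 35.9
tcp_pos: [0.57, -0.2663, 0.1872]
ee_rot: [[0.037, -0.999, -0.001], [-0.999, -0.037, 0.0], [-0.0, 0.001, -1.0]]
wrist_force: [-0.1, -0.4, -0.3]
gripper_width: 0.498
gripper_force: 0.0
```

steer_hand(
  ticks=[0.5, 0.0667, -0.0033, 0, 0, 0, 0, 0.5, 0.1333, -0.0067, 0, 0, 0, 0, 0.5, 0.1833, -0.0083, 0, 0, 0, 0, 0.5, 0.1833, -0.0083, 0.05, 0, 0, 0, 0.5, 0.1833, -0.0083, 0.1167, 0, 0, 0, 0.5, 0.1833, -0.0083, 0.1333, 0, 0, 0, 0.5, 0.1833, -0.0083, 0.1333, 0, 0, 0, 0.5, 0.1833, -0.0083, 0.1333, 0, 0, 0],
)

```text
time_s: 36.7
tcp_pos: [0.5802, -0.3746, 0.1095]
ee_rot: [[0.038, -0.999, 0.002], [-0.999, -0.038, -0.002], [0.002, -0.002, -1.0]]
wrist_force: [-0.4, -0.6, -0.6]
gripper_width: 0.5
gripper_force: 0.0
```

```bash
python3 - <<'E'
from h import *;from station import r, imaging, probe_bus, job
s=st(r);shift(s,.5845,-.3729,.057,-87.85)
E
```

```text
36.7 tcp [ 0.5802 -0.3746  0.1095] box [ 0.0469 -0.3512] F [-0.4 -0.6 -0.6] w 0.5 g 0.0
d [-0.0016 -0.0043  0.0525] rz 0.02 dist 0.053 ang -87.83
```

To row units: 0.052 m / 0.6 = 0.0867, 0.04 m / 0.6 = 0.0667.

steer_hand(
  ticks=[0.4, -0.0017, -0.0067, 0.0333, 0, 0, 0, 0.4, -0.0017, -0.0067, 0.0667, 0, 0, 0, 0.4, -0.0017, -0.0067, 0.0867, 0, 0, 0, 0.4, -0.0017, -0.0067, 0.0867, 0, 0, 0, 0, -0.0017, -0.0067, 0.0867, 0, 0, 0, 0, -0.0017, -0.0067, 0.0867, 0, 0, 0, 0, -0.0017, -0.0067, 0.0867, 0, 0, 0, 0, -0.0017, -0.0067, 0.0867, 0, 0, 0],
)

```text
time_s: 37.5
tcp_pos: [0.5842, -0.3733, 0.0572]
ee_rot: [[0.037, -0.999, 0.003], [-0.999, -0.037, -0.001], [0.001, -0.003, -1.0]]
wrist_force: [-0.5, 0.3, 1.8]
gripper_width: 0.149
gripper_force: 30.0
```

```bash
python3 -c "
from h import *;from station import r, imaging, probe_bus, job
s=st(r)"
```

```text
37.5 tcp [ 0.5842 -0.3733  0.0572] box [ 0.0509 -0.3501] F [-0.5  0.3  1.8] w 0.149 g 30.0
```

steer_hand(
  ticks=[0.4, 0, 0, 0, 0, 0, 0, 0.4, 0, 0, 0, 0, 0, 0, 0.4, 0, 0, -0.0333, 0, 0, 0, 0.4, 0, 0, -0.05, 0, 0, 0, 0.4, 0, 0, -0.05, 0, 0, 0],
)

```text
time_s: 38.0
tcp_pos: [0.5841, -0.3736, 0.0881]
ee_rot: [[0.037, -0.999, 0.003], [-0.999, -0.037, -0.002], [0.002, -0.003, -1.0]]
wrist_force: [0.6, -1.3, -0.2]
gripper_width: 0.39
gripper_force: 0.0
```

```bash
python3 -c "
from h import *;from station import r, imaging, probe_bus, job
s=st(r)"
```

```text
38.0 tcp [ 0.5841 -0.3736  0.0881] box [ 0.0508 -0.3503] F [ 0.6 -1.3 -0.2] w 0.39 g 0.0
```

To row units: 68 degrees / 360 = 0.1889.

steer_hand(
  ticks=[0.4, 0, 0, 0, 0, 0, 0.0236, 0.4, 0, 0, 0, 0, 0, 0.0472, 0.4, 0, 0, 0, 0, 0, 0.0708, 0.4, 0, 0, 0, 0, 0, 0.0944, 0.4, 0, 0, 0, 0, 0, 0.1181, 0.4, 0, 0, 0, 0, 0, 0.1417, 0.4, 0, 0, 0, 0, 0, 0.1653, 0.4, 0, 0, 0, 0, 0, 0.1889],
)

```text
time_s: 38.8
tcp_pos: [0.5826, -0.3727, 0.0851]
ee_rot: [[-0.915, -0.403, -0.001], [-0.403, 0.915, 0.001], [0.001, 0.001, -1.0]]
wrist_force: [-0.5, -0.3, 1.0]
gripper_width: 0.395
gripper_force: 0.0
```

steer_hand(
  ticks=[0.4, 0, 0, 0, 0, 0, 0.0222, 0.4, 0, 0, 0, 0, 0, 0.0444, 0.4, 0, 0, 0, 0, 0, 0.0611, 0.4, 0, 0, 0, 0, 0, 0.0611, 0.4, 0, 0, 0, 0, 0, 0.0611],
)

```text
time_s: 39.3
tcp_pos: [0.5827, -0.3728, 0.0855]
ee_rot: [[-0.999, -0.039, -0.001], [-0.039, 0.999, 0.0], [0.001, 0.001, -1.0]]
wrist_force: [-0.3, 1.0, 0.2]
gripper_width: 0.405
gripper_force: 0.0
```

```bash
python3 - <<'E'
from h import *;from station import r, imaging, probe_bus, job
s=st(r);shift(s,.5842,-.3732,.057,-177.85)
E
```

```text
39.3 tcp [ 0.5827 -0.3728  0.0855] box [ 0.0495 -0.3495] F [-0.3  1.   0.2] w 0.405 g 0.0
d [-0.0015 -0.0005  0.0285] rz 0.08 dist 0.028 ang -177.77
```

To row units: 0.028 m / 0.6 = 0.0467, 0.015 m / 0.6 = 0.025.

steer_hand(
  ticks=[0.4, -0.0017, 0, 0.025, 0, 0, 0, 0.4, -0.0017, 0, 0.0467, 0, 0, 0, 0.4, -0.0017, 0, 0.0467, 0, 0, 0, 0, -0.0017, 0, 0.0467, 0, 0, 0, 0, -0.0017, 0, 0.0467, 0, 0, 0, 0, -0.0017, 0, 0.0467, 0, 0, 0, 0, -0.0017, 0, 0.0467, 0, 0, 0, 0, -0.0017, 0, 0.0467, 0, 0, 0],
)

```text
time_s: 40.1
tcp_pos: [0.5846, -0.3732, 0.0587]
ee_rot: [[-0.999, -0.037, 0.001], [-0.037, 0.999, -0.001], [-0.001, -0.001, -1.0]]
wrist_force: [0.6, 0.9, 0.2]
gripper_width: 0.149
gripper_force: 30.0
```

```bash
python3 -c "
from h import *;from station import r, imaging, probe_bus, job
s=st(r)"
```

```text
40.1 tcp [ 0.5846 -0.3732  0.0587] box [ 0.0513 -0.35  ] F [0.6 0.9 0.2] w 0.149 g 30.0
```

steer_hand(
  ticks=[0, 0, 0, -0.0333, 0, 0, 0, 0, 0, 0, -0.0833, 0, 0, 0, 0, 0, 0, -0.15, 0, 0, 0, 0, 0, 0, -0.1833, 0, 0, 0, 0, 0, 0, -0.1833, 0, 0, 0, 0, 0, 0, -0.1833, 0, 0, 0],
)

```text
time_s: 40.7
tcp_pos: [0.5837, -0.3725, 0.1678]
ee_rot: [[-0.999, -0.036, 0.0], [-0.036, 0.999, 0.001], [-0.0, 0.001, -1.0]]
wrist_force: [1.2, 0.5, -1.5]
gripper_width: 0.149
gripper_force: 30.0
```

```bash
python3 - <<'E'
from h import *;from station import r, imaging, probe_bus, job
s=st(r);x,y=b2w(0.0004,-.200);shift(s,x,y,.15,-177.85)
E
```

```text
40.7 tcp [ 0.5837 -0.3725  0.1678] box [ 0.0504 -0.3493] F [ 1.2  0.5 -1.5] w 0.149 g 30.0
d [0.0502 0.1492 0.0179] rz -0.06 dist 0.158 ang -177.91
```

To row units: 0.149 m / 0.6 = 0.2483, 0.125 m / 0.6 = 0.2083.

steer_hand(
  ticks=[0, 0.0133, 0.0417, 0, 0, 0, 0, 0, 0.0267, 0.0833, 0, 0, 0, 0, 0, 0.0417, 0.125, 0, 0, 0, 0, 0, 0.055, 0.1667, 0, 0, 0, 0, 0, 0.07, 0.2083, 0, 0, 0, 0, 0, 0.0833, 0.2483, 0, 0, 0, 0, 0, 0.0833, 0.2483, 0.02, 0, 0, 0, 0, 0.0833, 0.2483, 0.02, 0, 0, 0],
)

```text
time_s: 41.5
tcp_pos: [0.5267, -0.225, 0.1531]
ee_rot: [[-0.999, -0.037, -0.006], [-0.037, 0.999, 0.002], [0.006, 0.002, -1.0]]
wrist_force: [0.2, -0.3, -1.0]
gripper_width: 0.15
gripper_force: 30.0
```

steer_hand(
  ticks=[0, 0, 0, 0, 0, 0, 0, 0, 0, 0, 0, 0, 0, 0],
)

```text
time_s: 41.7
tcp_pos: [0.5287, -0.2266, 0.1555]
ee_rot: [[-0.999, -0.036, -0.001], [-0.036, 0.999, -0.0], [0.001, -0.0, -1.0]]
wrist_force: [-0.4, -0.9, -1.2]
gripper_width: 0.148
gripper_force: 30.0
```

```bash
python3 - <<'E'
from h import *;from station import r, imaging, probe_bus, job
s=st(r);x,y=b2w(0.0004,-.200);print(x,y);shift(s,x,y,.15,-177.85)
c=np.load('top7.npz');P=pts(c).reshape(-1,3)
l=np.array([w2b(*p[:2]-[-.0023,.0017]) for p in P])
k=(np.hypot(l[:,0],l[:,1]+.2)<.03)&(P[:,2]>.08)&(P[:,2]<.095);print("fork",l[k].mean(0),l[k].min(0),l[k].max(0),P[k].mean(0),k.sum())
g=cv2.cvtColor(c['pixels'],cv2.COLOR_RGB2GRAY);print(g[194:211,386:404])
print([w2b(*(uv_at(c,u,v,.088)[:2]+[.0023,-.0017])).round(4) for u,v in((394,202),(395,203),(396,202))])
print(proj(c,[x-.0023,y+.0017,.088]))
E
```

```text
41.7 tcp [ 0.5287 -0.2266  0.1555] box [ 0.001  -0.2014] F [-0.4 -0.9 -1.2] w 0.148 g 30.0
0.5280979610940495 -0.22524439499409757
d [0.0006 0.0014 0.0055] rz -0.1 dist 0.006 ang -177.95
fork [-0.00371986 -0.19932606] [-0.02016032 -0.21369605] [ 0.01430575 -0.18480544] [ 0.52165573 -0.22302539  0.08749114] 103
[[249 186  84  24  16  21  20  22  19  15  20  20  20  21  20  19  20  23]
 [248 185  83  26  24  31  32  32  29  31  33  35  30  24  19  20  21  22]
 [246 184  86  43  51  57  59  58  59  57  61  63  52  34  22  17  24  20]
 [244 191 112  78  81  89  89  88  90  91  93  90  72  43  23  21  22  20]
 [246 222 168 127 107 106 107 106 106 107 111 105  85  52  25  18  19  20]
 [250 244 224 
[... 332 characters left out ...]
112 102  71  31  21  21  22]
 [252 254 247 190 124 108 113 122 116 110 111 111 101  70  32  20  20  22]
 [250 250 230 161 110 103 103 105 107 106 109 110 100  69  34  20  23  23]
 [249 240 191 120  96 101 100 101 103 104 105 104  98  69  36  23  21  23]
 [250 243 182 101  84  94  94  95  94  91  90  89  82  60  33  23  20  22]
 [251 249 188  94  67  71  73  70  69  66  62  60  53  40  27  22  19  22]
 [251 250 189  88  41  42  42  42  42  36  34  31  29  23  22  20  22  19]
 [251 250 190  86  26  17  22  25  23  23  20  21  21  21  21  21  20  21]]
[array([-0.0014, -0.2003]), array([-0.0046, -0.2031]), array([-0.0017, -0.2064])]
(np.float64(393.8736606000929), np.float64(201.41527908982223))
```

To row units: 0.018 m / 0.6 = 0.03, 0.0012 m / 0.6 = 0.002.

steer_hand(
  ticks=[0, 0.0008, 0.002, 0, 0, 0, 0, 0, 0.0008, 0.002, 0.01, 0, 0, 0, 0, 0.0008, 0.002, 0.0167, 0, 0, 0, 0, 0.0008, 0.002, 0.0217, 0, 0, 0, 0, 0.0008, 0.002, 0.0267, 0, 0, 0, 0, 0.0008, 0.002, 0.03, 0, 0, 0],
)

```text
time_s: 42.3
tcp_pos: [0.5279, -0.2247, 0.1377]
ee_rot: [[-0.999, -0.037, -0.0], [-0.037, 0.999, 0.0], [0.0, 0.0, -1.0]]
wrist_force: [-0.7, -0.6, -0.7]
gripper_width: 0.147
gripper_force: 30.0
```

```bash
python3 - <<'E'
from h import *;from station import r, imaging, probe_bus, job
s=st(r)
E
```

```text
42.3 tcp [ 0.5279 -0.2247  0.1377] box [ 0.0003 -0.1994] F [-0.7 -0.6 -0.7] w 0.147 g 30.0
```

To row units: 0.026 m / 0.6 = 0.0433, 0.022 m / 0.6 = 0.0367.

steer_hand(
  ticks=[0, 0, 0, 0.01, 0, 0, 0, 0, 0, 0, 0.02, 0, 0, 0, 0, 0, 0, 0.03, 0, 0, 0, 0, 0, 0, 0.0367, 0, 0, 0, 0, 0, 0, 0.0433, 0, 0, 0],
)

```text
time_s: 42.8
tcp_pos: [0.528, -0.2247, 0.1116]
ee_rot: [[-0.999, -0.037, -0.0], [-0.037, 0.999, -0.0], [0.0, -0.0, -1.0]]
wrist_force: [-0.4, -0.0, -0.0]
gripper_width: 0.145
gripper_force: 30.0
```

steer_hand(
  ticks=[0, 0, 0, 0.0067, 0, 0, 0, 0, 0, 0, 0.0117, 0, 0, 0, 0, 0, 0, 0.0167, 0, 0, 0, 0, 0, 0, 0.02, 0, 0, 0, 0, 0, 0, 0.0233, 0, 0, 0, 0, 0, 0, 0.0233, 0, 0, 0],
)

```text
time_s: 43.4
tcp_pos: [0.5286, -0.2244, 0.0985]
ee_rot: [[-0.999, -0.037, 0.001], [-0.037, 0.999, 0.0], [-0.001, 0.0, -1.0]]
wrist_force: [0.1, 2.8, 4.2]
gripper_width: 0.149
gripper_force: 30.1
```

```bash
python3 - <<'E'
from h import *;from station import r, imaging, probe_bus, job
s=st(r)
E
```

```text
43.4 tcp [ 0.5286 -0.2244  0.0985] box [ 0.0009 -0.1992] F [0.1 2.8 4.2] w 0.149 g 30.1
```

To row units: 0.002 m / 0.6 = 0.0033, 0.001 m / 0.6 = 0.0017.

steer_hand(
  ticks=[0, 0, 0, 0.0017, 0, 0, 0, 0, 0, 0, 0.0033, 0, 0, 0, 0, 0, 0, 0.0033, 0, 0, 0],
)

```text
time_s: 43.7
tcp_pos: [0.5285, -0.2245, 0.0984]
ee_rot: [[-0.999, -0.038, 0.001], [-0.038, 0.999, -0.0], [-0.001, -0.001, -1.0]]
wrist_force: [-3.4, 5.6, 12.2]
gripper_width: 0.143
gripper_force: 30.1
```

```bash
python3 -c "
from h import *;from station import r, imaging, probe_bus, job
s=st(r)"
```

```text
43.7 tcp [ 0.5285 -0.2245  0.0984] box [ 0.0008 -0.1992] F [-3.4  5.6 12.2] w 0.143 g 30.1
```

steer_hand(
  ticks=[0.4, 0, 0, 0, 0, 0, 0, 0.4, 0, 0, 0, 0, 0, 0, 0.4, 0, 0, 0, 0, 0, 0, 0.4, 0, 0, -0.0333, 0, 0, 0, 0.4, 0, 0, -0.075, 0, 0, 0, 0, 0, 0, -0.075, 0, 0, 0, 0, 0, 0, -0.075, 0, 0, 0, 0, 0, 0, -0.075, 0, 0, 0],
)

```text
time_s: 44.5
tcp_pos: [0.5272, -0.2246, 0.1398]
ee_rot: [[-0.999, -0.036, -0.002], [-0.036, 0.999, 0.001], [0.002, 0.001, -1.0]]
wrist_force: [-0.5, 0.3, -0.2]
gripper_width: 0.213
gripper_force: 0.0
```

steer_hand(
  ticks=[0, 0, 0, 0.0167, 0, 0, 0, 0, 0, 0, 0.03, 0, 0, 0, 0, 0, 0, 0.04, 0, 0, 0, 0, 0, 0, 0.0467, 0, 0, 0, 0, 0, 0, 0.05, 0, 0, 0, 0, 0, 0, 0.05, 0, 0, 0],
)

```text
time_s: 45.1
tcp_pos: [0.5279, -0.2248, 0.1143]
ee_rot: [[-0.999, -0.038, -0.0], [-0.038, 0.999, -0.001], [0.0, -0.001, -1.0]]
wrist_force: [-6.0, 4.5, 17.2]
gripper_width: 0.004
gripper_force: 9.4
```

```bash
python3 -c "
from h import *;from station import r, imaging, probe_bus, job
s=st(r)"
```

```text
45.1 tcp [ 0.5279 -0.2248  0.1143] box [ 0.0002 -0.1996] F [-6.   4.5 17.2] w 0.004 g 9.4
```

To row units: -0.19 m / 0.6 = -0.3167, -0.15 m / 0.6 = -0.25.

steer_hand(
  ticks=[0, 0, 0, -0.05, 0, 0, 0, 0, 0, 0, -0.1167, 0, 0, 0, 0, 0, 0, -0.1833, 0, 0, 0, 0, 0.05, -0.05, -0.2167, 0, 0, 0, 0, 0.0833, -0.1167, -0.2167, 0, 0, 0, 0, 0.1167, -0.1833, -0.2167, 0, 0, 0, 0, 0.15, -0.25, -0.2167, 0, 0, 0, 0, 0.1833, -0.3167, -0.2167, 0, 0, 0],
)

```text
time_s: 45.9
tcp_pos: [0.4242, -0.4199, 0.2405]
ee_rot: [[-0.999, -0.037, -0.0], [-0.037, 0.999, 0.0], [0.0, 0.0, -1.0]]
wrist_force: [1.3, -0.8, -0.0]
gripper_width: 0.005
gripper_force: 0.0
```

steer_hand(
  ticks=[0, 0.0167, -0.0667, 0, 0, 0, 0, 0, 0.0333, -0.1333, 0, 0, 0, 0, 0, 0.0333, -0.1333, 0, 0, 0, 0],
)

```text
time_s: 46.2
tcp_pos: [0.4063, -0.5031, 0.2389]
ee_rot: [[-0.999, -0.032, -0.002], [-0.032, 0.999, 0.001], [0.002, 0.001, -1.0]]
wrist_force: [-0.7, 0.5, 0.6]
gripper_width: 0.004
gripper_force: 0.0
```

```bash
python3 - <<'E'
from h import *;from station import r, imaging, probe_bus, job
s=st(r)
c=imaging.capture('top');c2=imaging.capture('side')
a=cv2.resize(c['pixels'][160:260,210:480,::-1],None,fx=2.9,fy=2.9,interpolation=cv2.INTER_CUBIC)
b=cv2.resize(c2['pixels'][150:255,230:500,::-1],None,fx=2.9,fy=2.9,interpolation=cv2.INTER_CUBIC)
cv2.imwrite('pics/both8.png',np.vstack([a,b]))
P=pts(c).reshape(-1,3);l=np.array([w2b(*p[:2]-[-.0023,.0017]) for p in P])
k=(np.hypot(l[:,0],l[:,1]+.2)<.012)&(P[:,2]>.1);print("pin top",l[k].mean(0),P[k,2].max(),np.median(P[k,2]))
E
```

```text
46.2 tcp [ 0.4063 -0.5031  0.2389] box [-0.1317 -0.4731] F [-0.7  0.5  0.6] w 0.004 g 0.0
pin top [-0.00103275 -0.19798434] 0.11761918863058551 0.11432598065383137
```

View pics/both8.png

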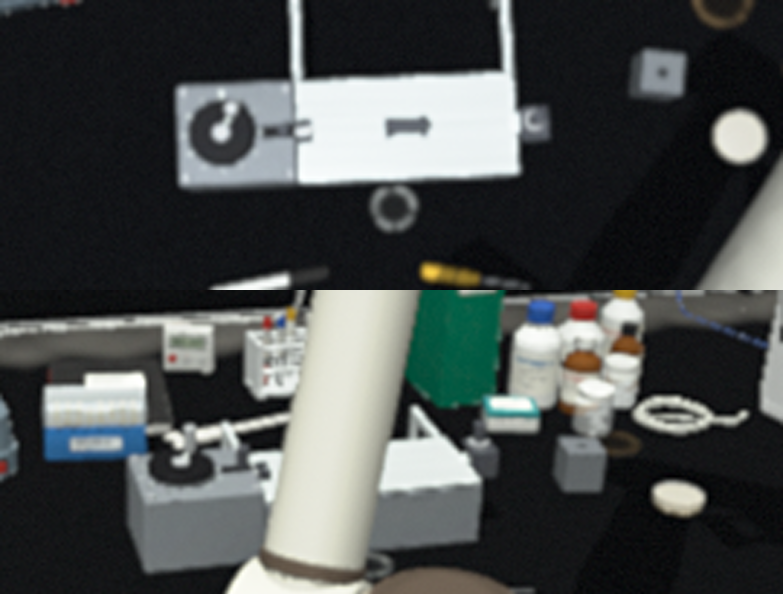

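The picture shows the shutter shut and the bolt thrown. The dial pointer is near 1 (crop 225,120), the pin is seated in the hasp (535,122), and the stand is empty. The beaker (393,208) and petri dish (740,137) have not moved.

steer_hand(
  ticks=[0, 0, 0, 0, 0, 0, 0, 0, 0, 0, 0, 0, 0, 0],
  quiet=true,
)

```text
ok
```

```bash
python3 -c "
from station import r, imaging, probe_bus, job
print(job.finish_job())"
```

```text
the job is handed in; nothing more can be done
None
```

Both chambers found on the bench are locked in the strongbox (shutter shut, bolt thrown, dial about 120° off 9, pin seated, beaker and petri dish unmoved), and the job was handed in at about 46 s; no verdict was returned.

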